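# Pick a conveyor repair kit in the parts store

## Task

Put together the repair kit in the yellow tray: lay the shorter hex bolt in the long trough, the sealed ball bearing flat in the round dish, and the two front rollers from the feed track in the two grooves of the roller cradle, one in each groove, taking the roller at the stop first and letting the next one roll down before you take it. Leave the longer bolt and the plain spacer ring where they lie, and let go of everything at the end.

Things in the scene. Friction and masses are not known exactly. Their poses are not given: they have to be found in the camera images.
- bolt_short: Shorter of two steel hex bolts lying on the bench: shank 20 mm dia x 80, head 30 mm across flats x 12.5, 92.5 overall, 0.27 kg, balance point 7 mm from the origin towards the head. Origin on its axis at half the overall length, 13 mm above its support (15 at the head, 10 at the tip: it leans on its head). x runs from head (-x) to tip (+x). Grasp across the shank.
- bolt_long: Look-alike, not in the kit: same steel hex bolt with a 130 mm shank, 142.5 mm overall. Origin on its axis at half its overall length, x from head to tip. Leave it where it lies.
- bearing: Sealed ball bearing lying flat on the bench: 52 mm outside diameter, 20 mm thick, black seal face between a steel outer and a steel inner ring, bore 25 mm, about 0.17 kg. Origin at its centre (10 mm above what it lies on), z along its axis.
- spacer: Look-alike, not in the kit: plain steel spacer ring lying flat, also 52 mm outside diameter and 20 mm high, but only a thin wall (5.5 mm) around an open 41 mm hole, no seal. Origin at its centre, z along its axis. Leave it where it lies.
- roller_a: Steel roller lying crosswise in the feed track, against the stop at the low end: plain cylinder 30 mm diameter, 50 mm long, about 0.25 kg. Origin at its centre; y along its axis (x and z turn as it rolls). Grasp it by its two flat end faces, from above; its neighbour touches its side.
- roller_b: The next roller in the track, same as roller_a, touching it on the uphill side; it rolls down to the stop by itself once roller_a is lifted out (read its place again then). A third roller behind it is stock, not needed. Origin at its centre, y along its axis.
- track: Sloped aluminium feed track, fixed, 160 x 64 mm. Origin on the bench under its middle; x points uphill (15 degrees), the dark stop plate is at the low end, -x, towards the robot. Channel 56 mm wide inside, side walls 8 mm and stop 18 mm above its deck. A roller at rest against the stop has its centre at x -64, y 0 (up to 3 either side), z +48 mm in this frame.
- bolt_trough: Long white oblong insert in the yellow kit tray, fixed: 126 (x) x 52 (y) mm, 10 high, walls and floor 3, so 7 deep. The bolt lies in it lengthwise, head at either end. Origin under its centre, 5 mm above the bench; x along its length. The three inserts stand side by side in the tray (146 x 306, rim 12 mm high), 96 mm apart, all turned alike, in varying order.
- bearing_dish: Round white insert in the kit tray, fixed; outside 86 mm diameter, 10 mm high, wall and floor 3 mm thick (inside 80 mm diameter, 7 mm deep). The bearing lies flat in it. Origin under its centre, 5 mm above the bench; z up; turned like the other inserts.
- roller_cradle: White rectangular insert with two grooves between grey ridges in the kit tray, fixed: 78 (x) x 90 (y) mm, 11 high, floor 3. Grooves run along x, centre lines at y +22 and -22 mm, each 30 wide, 70 long, 8 deep, a 14 mm ridge between. A seated roller lies along x with its centre 18 mm above the origin. Origin under its centre, 5 mm above the bench; z up.
Things that resemble listed ones, but are neither listed nor needed, are in the scene too. Leave any green look-alike of the track alone. Leave any red look-alike of the roller_a alone.

How it is judged:
On the way:
1. the front roller has been taken to the tray and the next one has rolled down to the stop (((x of roller_a in the frame of roller_cradle between -0.014 and 0.014 m and y of roller_a in the frame of roller_cradle between 0.014 and 0.03 m and z of roller_a in the frame of roller_cradle between 0.013 and 0.023 m and angle between the y axis of roller_a and the x axis of roller_cradle, either way round below 0.2 rad) or (x of roller_a in the frame of roller_cradle between -0.014 and 0.014 m and y of roller_a in the frame of roller_cradle between -0.03 and -0.014 m and z of roller_a in the frame of roller_cradle between 0.013 and 0.023 m and angle between the y axis of roller_a and the x axis of roller_cradle, either way round below 0.2 rad)) and x of roller_b in the frame of track between -0.071 and -0.055 m and z of roller_b in the frame of track between 0.04 and 0.054 m), for 0.2 s.
At the end, for the whole second after the job is handed in: Short bolt down in the trough (22 mm lengthwise, 16 across, 0.3 rad); bearing flat in the dish (17 mm off centre); the two front rollers seated one per groove (14 mm lengthwise, 8 across); long bolt and spacer within 30 mm of their start; all released and at rest (x of bolt_short in the frame of bolt_trough between -0.022 and 0.022 m and y of bolt_short in the frame of bolt_trough between -0.016 and 0.016 m and z of bolt_short in the frame of bolt_trough between 0.008 and 0.021 m and angle between the x axis of bolt_short and the x axis of bolt_trough, either way round below 0.3 rad and horizontal distance between bearing and bearing_dish below 0.017 m and z of bearing in the frame of bearing_dish between 0.009 and 0.017 m and angle between the z axis of bearing and the z axis of bearing_dish, either way round below 0.12 rad and ((x of roller_a in the frame of roller_cradle between -0.014 and 0.014 m and y of roller_a in the frame of roller_cradle between 0.014 and 0.03 m and z of roller_a in the frame of roller_cradle between 0.013 and 0.023 m and angle between the y axis of each of roller_a, roller_b and the x axis of roller_cradle, either way round below 0.2 rad and x of roller_b in the frame of roller_cradle between -0.014 and 0.014 m and y of roller_b in the frame of roller_cradle between -0.03 and -0.014 m and z of roller_b in the frame of roller_cradle between 0.013 and 0.023 m) or (x of roller_a in the frame of roller_cradle between -0.014 and 0.014 m and y of roller_a in the frame of roller_cradle between -0.03 and -0.014 m and z of roller_a in the frame of roller_cradle between 0.013 and 0.023 m and angle between the y axis of each of roller_a, roller_b and the x axis of roller_cradle, either way round below 0.2 rad and x of roller_b in the frame of roller_cradle between -0.014 and 0.014 m and y of roller_b in the frame of roller_cradle between 0.014 and 0.03 m and z of roller_b in the frame of roller_cradle between 0.013 and 0.023 m)) and distance of each of bolt_long, spacer from where it was at the start of the episode below 0.03 m and linear speed of each of bolt_short, bearing, roller_a, roller_b, bolt_long, spacer below 0.02 m/s); the robot touches nothing.
It fails at once if the long bolt is moved by more than 30 mm (distance of bolt_long from where it was at the start of the episode above 0.03 m).
It fails at once if the spacer ring is moved by more than 30 mm (distance of spacer from where it was at the start of the episode above 0.03 m).
It also fails if it takes over 115 s, if anything falls off the work surface, if the arm or the gripper's body presses on something with over 40 N, if the wrist force passes 120 N, or if a joint passes its speed limit or range.

## Robot

A 6-joint arm with a two-finger parallel gripper is mounted at the origin on the work surface. World frame = base frame: x ahead of the robot, y to its left, z up, the work surface at z = 0. Lengths are in m, angles in rad, forces in N, time in s.
With the tool pointing down it reaches from about 0.35 to 0.925 m from the base axis. Payload 6.4 kg.
Tool frame: the origin (TCP) lies on the centre line of the jaws, within the pads' length; the fingertips stand 19 mm ahead of it and the grasp point (between the pads) is the TCP; x points along the fingers, y is the direction in which the jaws open and shut, and the axes are right-handed (so a half turn about x gives the same grasp; the last joint's range is limited). The gripper opens to 85 mm and grips with 20 to 120 N. Pads are 22 mm wide; open, the fingers measure 114 mm over their backs; the gripper's body (76 mm by 85 mm) begins 54 mm behind the grasp point. The pads swing forward as they close: fully open they stand 13 mm farther back than shut.
Start: joints at [-1.483, 0.245, 1.558, -0, 1.339, -0.174], TCP at [0.168, -0.628, 0.211] pointing down, gripper open.
Joint ranges: [-3.13, 3.13], [-1.02, 2.26], [0.13, 2.54], [-0.95, 4.09], [0.21, 2.88], [-2.74, 2.74]. Speed limits (rad/s): [2.57, 2.57, 3.14, 3.14, 3.14, 3.14].

## Interface

Orientations are given as a 3x3 rotation matrix whose columns are the frame's x, y, z axes.
In Python, from plant import r, viewer, job, trace gives the robot as it stands.
- The arm moves only by the tool play_rows, never from a script. Its argument "rows" is a list of rows, each an object of numbers: "tx", "ty", "tz": the shift along the tool's x, y, z as a fraction of full scale; "turn": the turn about the tool's x as a fraction of full scale; "hand": the opening, from 0 (shut) to 1 (fully open). In form: [{"tx": .., "ty": .., "tz": .., "turn": .., "hand": ..}, ...]. A call has 1 to 20 rows; each row shifts and turns the commanded pose from where the row before left it, along the tool's axes as they then stand; what a row does not reach is not made up. Full scale, the value 1, is 0.04 m for a shift and 5 degrees for a turn. A row lasts 1/12 s, in which the tool goes at most 41.7 mm and 7.16 degrees, less where a joint would pass 70% of its speed; a pose out of reach is approached as far as the arm can. A call with a number of a shift or a turn outside -1 to 1 is refused whole. A call with a gripper value outside its range is refused whole. The fingers move at their own pace and stop on an object; "squeeze" is the grip in N (left out, the last holds). Time passes only in rows, so rows that do not move let the fingers close. It gives the time, the measured TCP pose, the force and the opening at its end, in the units of the state.
- r.get_obs(): the state, without advancing time (a new reading comes with each control period).
- viewer.grab_frame(name): name is "scene" or "top" or "wrist"; returns the picture (400x640x3 uint8, red, green, blue); there is no depth.
- viewer.camera_params(name): a dict with "fx", "fy", "cx", "cy" (pixels), "k1" (the pictures are not rectified: a ray, as slopes to the right and down, at radius r is drawn at 1 + k1 r^2 times it, then the intrinsics apply), "camera_from_world" (4x4, takes a point from world to camera coordinates); the wrist camera has in their place "tool_from_camera" (4x4, takes a point from camera to tool coordinates, whose origin is the TCP and whose axes are the tool frame's). Camera axes: x right, y up, looking along -z (the intrinsics and any distortion apply to the point x, -y, -z); pixel columns grow to the right and rows downward; lengths in m; the calibration is good to about 2 mm. A picture is of the moment at which its call begins: read the wrist's pose just before it. camera_params takes no time and is no camera call.
- job.close_job(): hands the job in, once; it reports no verdict.
Trained networks look in the newest picture that a camera, given by its name, has taken for a name from the list of things; names that differ only in an ending like _2 or _b are one class to them, and where a whole thing is asked for, a point or a joint stands for the part that bears it (a point fixed in the world has none). Each returns a list of dicts, best first, with "score" (0 to 1); they miss things now and then, are a little off and sometimes report something else, mostly with a low value. They report only what shows in the picture. A call takes as long as a camera call. They do not tell look-alikes from the thing itself.
- trace(label, camera): "mask" (400x640 bool, what is visible of it) and "at" ([column, row] in pixels, amid what is visible of it).
The state is a dict: "clock": time; "joint_positions": joint angles; "joint_vel": joint speeds; "tau": joint torques, N m; "position": TCP position; "orientation": TCP orientation; "contact_force": force on the tool from outside, world axes, zero at the start; "torque": the same for the moment, N m; "finger_gap": finger opening in m.
Only numpy, scipy, OpenCV 4.12 (cv2) and the standard library are available. Lean on these libraries where they do the work, as an engineer would, in place of code of your own. Each camera call takes 0.05 s, during which the arm holds its last target. There are 200 camera calls.

## Working session

There is one attempt and no reset: what is moved stays moved. The work goes in short steps, Python scripts to look and compute and a tool call to move; the robot and the scene stay as the last step left them, time stands still between calls to the robot, and variables do not carry over. Pictures are saved under pics/ and viewed, about 12 in all and at most 16, crops included, and the job is handed in when it is done.

Besides the shell and the picture viewer there is one more tool, called after "Emit:" in YAML: its name, and indented under it one key for each argument. play_rows: Moves the arm, as the interface text tells. Its arguments: {"type":"object","properties":{"rows":{"type":"array"},"squeeze":{"type":"number"}},"required":["rows"]}

```bash
mkdir -p pics; cat > h.py <<'E'
import numpy as np, cv2
from plant import r, viewer, job, trace
def grab(n,f=None):
    im=viewer.grab_frame(n)
    if f: cv2.imwrite('pics/'+f,cv2.cvtColor(im,cv2.COLOR_RGB2BGR))
    return im
def ray(name,uv,obs=None):
    p=viewer.camera_params(name); x=(uv[0]-p['cx'])/p['fx']; y=(uv[1]-p['cy'])/p['fy']
    k=p.get('k1',0); rd=np.hypot(x,y); ru=rd
    for _ in range(20): ru=rd/(1+k*ru**2)
    s=ru/rd if rd>0 else 1
    d=np.array([x*s,-y*s,-1.])
    if 'camera_from_world' in p:
        M=np.linalg.inv(np.array(p['camera_from_world']))
    else:
        o=obs or r.get_obs(); T=np.eye(4);T[:3,:3]=np.array(o['orientation']).reshape(3,3);T[:3,3]=o['position']
        M=T@np.array(p['tool_from_camera'])
    return M[:3,3],M[:3,:3]@d
def at_z(name,uv,z,obs=None):
    c,d=ray(name,uv,obs); return c+d*(z-c[2])/d[2]
def axis_pts(mask):
    ys,xs=np.nonzero(mask); return cv2.minAreaRect(np.c_[xs,ys].astype(np.float32))
E
python3 - <<'E'
from h import *
grab('top','top0.png');grab('scene','scene0.png')
for n in ['top','scene']:
    p=viewer.camera_params(n); print(n,{k:np.round(v,3) for k,v in p.items()})
p=viewer.camera_params('wrist');print({k:np.round(v,3) for k,v in p.items()})
Z=dict(bolt_short=.013,bearing=.02,spacer=.02,roller_a=.048,track=.03,bolt_trough=.015,bearing_dish=.015,roller_cradle=.016,bolt_long=.013)
for l,z in Z.items():
    for d in trace(l,'top'):
        print(l,round(d['score'],2),np.round(d['at']),d['mask'].sum(),np.round(at_z('top',d['at'],z),3),np.round(axis_pts(d['mask']),0) if 0 else axis_pts(d['mask'])[1:])
o=r.get_obs();print(o)
E
```

```text
top {'fx': np.float64(416.824), 'fy': np.float64(416.824), 'cx': np.float64(319.977), 'cy': np.float64(204.526), 'k1': np.float64(-0.067), 'camera_from_world': array([[-1.000e-03, -1.000e+00,  1.000e-03, -1.400e-02],
       [ 9.940e-01, -1.000e-03,  1.060e-01, -4.760e-01],
       [-1.060e-01,  1.000e-03,  9.940e-01, -1.111e+00],
       [ 0.000e+00,  0.000e+00,  0.000e+00,  1.000e+00]])}
scene {'fx': np.float64(441.25), 'fy': np.float64(441.25), 'cx': np.float64(320.422), 'cy': np.float64(201.612), 'k1': np.float64(-0.057), 'camera_from_world': array([[-0.79 ,  0.613, -0.011,  0.39 ],
       [-0.438, -0.552,  0.709,  0.173],
       [ 0.429,  0.565,  0.705, -1.492],
       [ 0.   ,  0.   ,  0.   ,  1.   ]])}
{'fx': np.float64(352.964), 'fy': np.float64(352.964), 'cx': np.float64(321.204), 'cy': np.float64(195.872), 'k1': np.float64(0.005), 'tool_from_camera': array([[-0.001,  0.324, -0.946, -0.164],
       [ 1.   ,  0.   , -0.001,  0.   ],
       [-0.   , -0.946, -0.324, -0.083],
       [ 0.   ,  0.   ,  0.   ,  1.   ]])}
bolt_short 0.73 [314. 154.] 211 [0.618 0.004 0.013] ((9.48902606
[... 1158 characters left out ...]
124396e-06,
        1.33870701e+00, -1.74116977e-01]), 'joint_vel': array([-0.00020696, -0.00166981, -0.00042977,  0.00132557, -0.00081024,
       -0.00010885]), 'tau': array([-2.40311238e-04, -4.29186165e+01, -3.26176214e+01, -2.20713750e-04,
        7.26059225e-04, -2.70371736e-06]), 'position': array([ 0.16825026, -0.62783248,  0.21056176]), 'orientation': array([[ 4.56820698e-07,  2.58852015e-01, -9.65916991e-01],
       [ 6.70261777e-05, -9.65916989e-01, -2.58852014e-01],
       [-9.99999998e-01, -6.46234749e-05, -1.77911120e-05]]), 'contact_force': array([ 0.58741657, -0.38211477, -0.54367643]), 'torque': array([-0.02116971,  0.06615726, -0.01403807]), 'finger_gap': 0.0855214852358154}
```

View pics/top0.png

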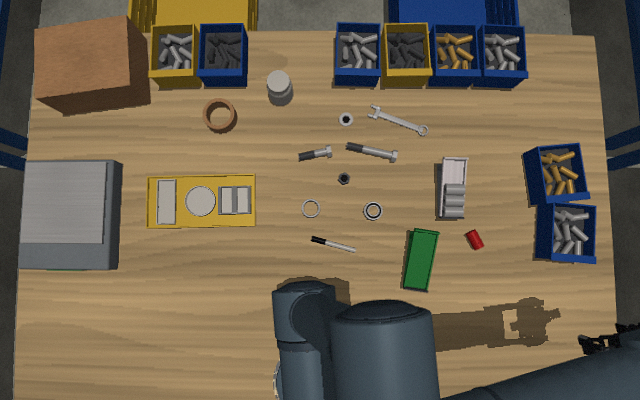

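View pics/scene0.png

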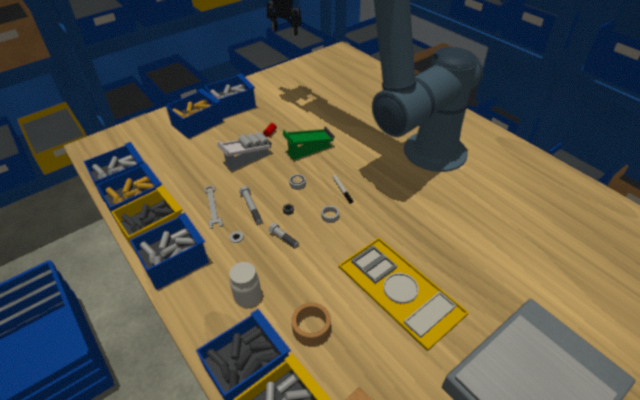

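```bash
python3 - <<'E'
from h import *
im=cv2.imread('pics/top0.png')[135:255,290:490]
cv2.imwrite('pics/crop0.png',cv2.resize(im,None,fx=4,fy=4,interpolation=cv2.INTER_CUBIC))
for n,uv,z in [('bearing',(373,211),.02),('spacer',(311,208),.02),('bs',(316,154),.013),('trough',(166,202),.015),('dish',(200,201),.015),('cradle',(235,200),.015),('stop',(453,218),.04),('trk_hi',(455,158),.07),('ra',(453,213),.06)]: print(n,np.round(at_z('top',uv,z),3))
E
```

```text
bearing [ 0.459 -0.159  0.02 ]
spacer [0.467 0.011 0.02 ]
bs [ 0.619 -0.003  0.013]
trough [0.485 0.414 0.015]
dish [0.487 0.318 0.015]
cradle [0.49  0.221 0.015]
stop [ 0.438 -0.373  0.04 ]
trk_hi [ 0.596 -0.375  0.07 ]
ra [ 0.45  -0.367  0.06 ]
```

View pics/crop0.png

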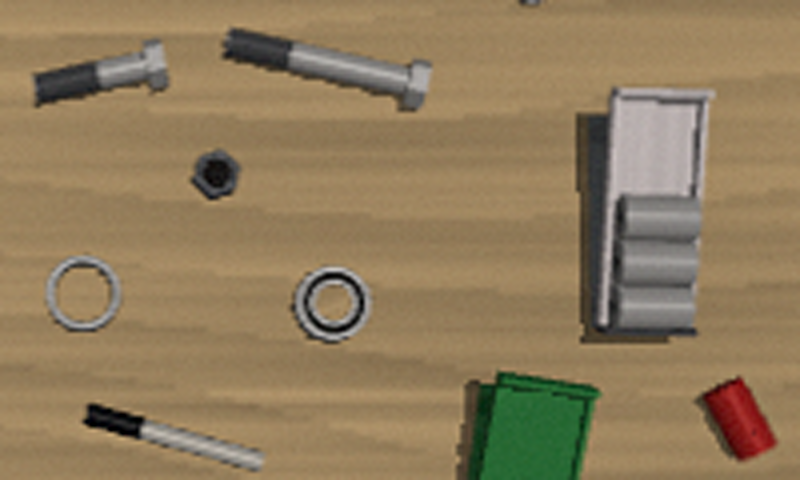

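Emit:
play_rows:
  rows:
    - {"turn":1,"tx":-0.3}
    - {"turn":1,"tx":-0.3}
    - {"turn":1,"tx":-0.3}
    - {"tz":-0.7,"ty":-0.65}
    - {"tz":-0.7,"ty":-0.65}
    - {"tz":-0.7,"ty":-0.65}
    - {"tz":-0.7,"ty":-0.65}
    - {"tz":-0.7,"ty":-0.65}
    - {"tz":-0.7,"ty":-0.65}
    - {"tz":-0.7,"ty":-0.65}
    - {"tz":-0.7,"ty":-0.65}
    - {"tz":-0.7,"ty":-0.65}
    - {"tz":-0.7,"ty":-0.65}
    - {}
    - {}
    - {}

```text
invalid input
```

```bash
python3 - <<'E'
from h import *
o=r.get_obs();print(np.round(o['position'],4),np.round(o['orientation'],3).tolist())
grab('wrist','w1.png')
for l,z in dict(track=.04,roller_a=.05).items():
    for d in trace(l,'wrist'): 
        c,s,a=axis_pts(d['mask']);print(l,round(d['score'],2),np.round(d['at']),d['mask'].sum(),np.round(c),np.round(s),round(a,1),np.round(at_z('wrist',c,z,o),3))
E
```

```text
[ 0.1683 -0.6278  0.2106] [[0.0, 0.259, -0.966], [0.0, -0.966, -0.259], [-1.0, -0.0, -0.0]]
```

View pics/w1.png

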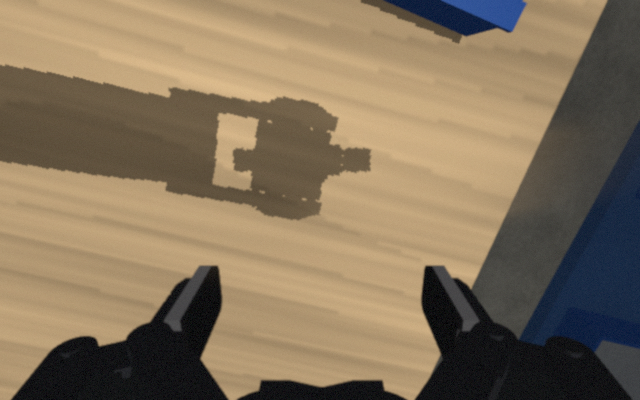

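Emit:
play_rows:
  rows:
    - {"tx":-0.3,"ty":0,"tz":0,"turn":1,"hand":1}
    - {"tx":-0.3,"ty":0,"tz":0,"turn":1,"hand":1}
    - {"tx":-0.3,"ty":0,"tz":0,"turn":1,"hand":1}
    - {"tx":0,"ty":-0.65,"tz":-0.6,"turn":0,"hand":1}
    - {"tx":0,"ty":-0.65,"tz":-0.6,"turn":0,"hand":1}
    - {"tx":0,"ty":-0.65,"tz":-0.6,"turn":0,"hand":1}
    - {"tx":0,"ty":-0.65,"tz":-0.6,"turn":0,"hand":1}
    - {"tx":0,"ty":-0.65,"tz":-0.6,"turn":0,"hand":1}
    - {"tx":0,"ty":-0.65,"tz":-0.6,"turn":0,"hand":1}
    - {"tx":0,"ty":-0.65,"tz":-0.6,"turn":0,"hand":1}
    - {"tx":0,"ty":-0.65,"tz":-0.6,"turn":0,"hand":1}
    - {"tx":0,"ty":-0.65,"tz":-0.6,"turn":0,"hand":1}
    - {"tx":0,"ty":-0.65,"tz":-0.6,"turn":0,"hand":1}
    - {"tx":0,"ty":0,"tz":0,"turn":0,"hand":1}
    - {"tx":0,"ty":0,"tz":0,"turn":0,"hand":1}
    - {"tx":0,"ty":0,"tz":0,"turn":0,"hand":1}
  squeeze: 50

```text
clock: 2.03
position: [0.4081, -0.3681, 0.2467]
orientation: [[-0.0, 0.0, -1.0], [-0.0, -1.0, -0.0], [-1.0, 0.0, 0.0]]
contact_force: [-0.4, 0.1, -1.2]
finger_gap: 0.0853
```

```bash
cat > look.py <<'E'
from h import *
import sys
def look(f,items):
    o=r.get_obs();print(round(o['clock'],1),np.round(o['position'],4),np.round(o['orientation'][:,1],3))
    grab('wrist',f)
    for l,z in items.items():
        for d in trace(l,'wrist'):
            c,s,a=axis_pts(d['mask']);b=cv2.boxPoints((c,s,a));P=[at_z('wrist',q,z,o) for q in b]
            e=[P[1]-P[0],P[2]-P[1]];L=[np.hypot(*v[:2]) for v in e];m=e[int(np.argmax(L))]
            print(l,round(d['score'],2),d['mask'].sum(),'c',np.round(c),'xy',np.round(at_z('wrist',c,z,o)[:2],4),'size',np.round(L,3),'longdir',round(np.degrees(np.arctan2(m[1],m[0])),1))
if __name__=='__main__': look(sys.argv[1],eval('dict(%s)'%sys.argv[2]))
E
python3 look.py w2.png "track=.04,roller_a=.05"
```

```text
2.0 [ 0.4081 -0.3681  0.2467] [ 0. -1.  0.]
track 0.91 8240 c [234. 221.] xy [ 0.3336 -0.2703] size [0.175 0.077] longdir -11.8
track 0.88 3551 c [322.  66.] xy [ 0.4998 -0.3703] size [0.068 0.121] longdir -178.0
roller_a 0.75 1729 c [320.  82.] xy [ 0.4846 -0.3684] size [0.053 0.03 ] longdir -90.0
roller_a 0.7 1267 c [380. 175.] xy [ 0.3912 -0.4317] size [0.028 0.053] longdir -151.1
roller_a 0.67 1505 c [320. 112.] xy [ 0.4556 -0.3679] size [0.051 0.028] longdir -90.0
```

View pics/w2.png

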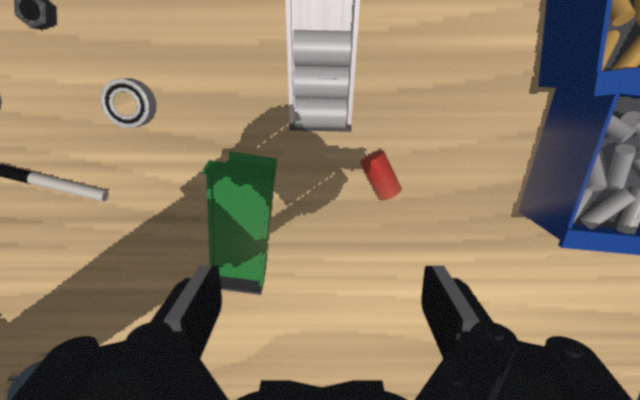

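Emit:
play_rows:
  rows:
    - {"tx":0,"ty":0,"tz":-0.6,"turn":0,"hand":1}
    - {"tx":0.5,"ty":0,"tz":-0.59,"turn":0,"hand":1}
    - {"tx":0.9,"ty":0,"tz":0,"turn":0,"hand":1}
    - {"tx":0.9,"ty":0,"tz":0,"turn":0,"hand":1}
    - {"tx":0.9,"ty":0,"tz":0,"turn":0,"hand":1}
    - {"tx":0.8,"ty":0,"tz":0,"turn":0,"hand":1}
    - {"tx":0.5,"ty":0,"tz":0,"turn":0,"hand":1}
    - {"tx":0,"ty":0,"tz":0,"turn":0,"hand":1}
    - {"tx":0,"ty":0,"tz":0,"turn":0,"hand":0}
    - {"tx":0,"ty":0,"tz":0,"turn":0,"hand":0}
    - {"tx":0,"ty":0,"tz":0,"turn":0,"hand":0}
    - {"tx":0,"ty":0,"tz":0,"turn":0,"hand":0}
    - {"tx":0,"ty":0,"tz":0,"turn":0,"hand":0}
    - {"tx":0,"ty":0,"tz":0,"turn":0,"hand":0}
  squeeze: 60

```text
clock: 3.35
position: [0.4563, -0.3683, 0.0676]
orientation: [[0.001, -0.0, -1.0], [-0.001, -1.0, 0.0], [-1.0, 0.001, -0.001]]
contact_force: [-0.7, 0.4, -0.7]
finger_gap: 0.0124
```

```bash
python3 look.py w3.png "roller_a=.05"; python3 - <<'E'
from h import *
o=r.get_obs(); print(np.round(o['contact_force'],1))
o['position']=np.array([.4081,-.3681,.2467])
print('bearing from w2',at_z('wrist',(129,103),.015,o)[:2],'roller',at_z('wrist',(321.5,112),.05,o)[:2])
E
```

```text
3.4 [ 0.4563 -0.3683  0.0676] [-0.    -1.     0.001]
roller_a 0.87 5293 c [320. 188.] xy [ 0.4812 -0.3684] size [0.055 0.029] longdir -90.0
roller_a 0.8 1779 c [411. 295.] xy [ 0.4143 -0.4231] size [0.024 0.042] longdir -152.0
roller_a 0.74 3787 c [319. 235.] xy [ 0.4536 -0.368 ] size [0.027 0.053] longdir -91.2
[ 0.3  0.4 -0. ]
bearing from w2 [ 0.46221695 -0.16101684] roller [ 0.4561987  -0.36940067]
```

View pics/w3.png

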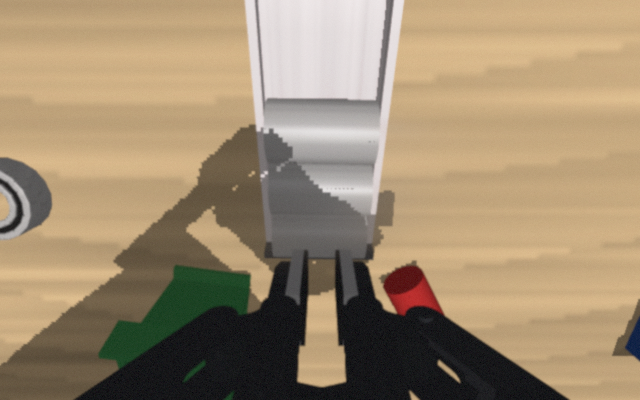

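```bash
python3 - <<'E'
from h import *
o=r.get_obs();print(o['position'],o['finger_gap'])
im=grab('scene')
def proj(n,X):
    p=viewer.camera_params(n);c=(np.array(p['camera_from_world'])@np.r_[X,1])[:3];x,y=c[0]/-c[2],-c[1]/-c[2];s=1+p['k1']*(x*x+y*y);return p['fx']*x*s+p['cx'],p['fy']*y*s+p['cy']
im=cv2.cvtColor(im,cv2.COLOR_RGB2BGR)
c=cv2.resize(im[60:190,180:340],None,fx=5,fy=5,interpolation=cv2.INTER_CUBIC)[:600]
P=o['position']
for dz,col in [(0,(0,0,255)),(-.019,(0,255,0)),(.054,(255,0,0)),(.03,(0,255,255))]:
    u,v=proj('scene',P+[0,0,dz]); print(dz,u,v); cv2.circle(c,(int((u-180)*5),int((v-60)*5)),4,col,1)
cv2.imwrite('pics/s1.png',c)
E
```

```text
[ 0.45602773 -0.36804132  0.06710326] 0.0002718194009004383
0 261.08148088337623 133.91442987070047
-0.019 261.67427269916755 138.55184354451978
0.054 259.34167313285786 120.27369734938972
0.03 260.1251656898465 126.42217312520724
```

View pics/s1.png

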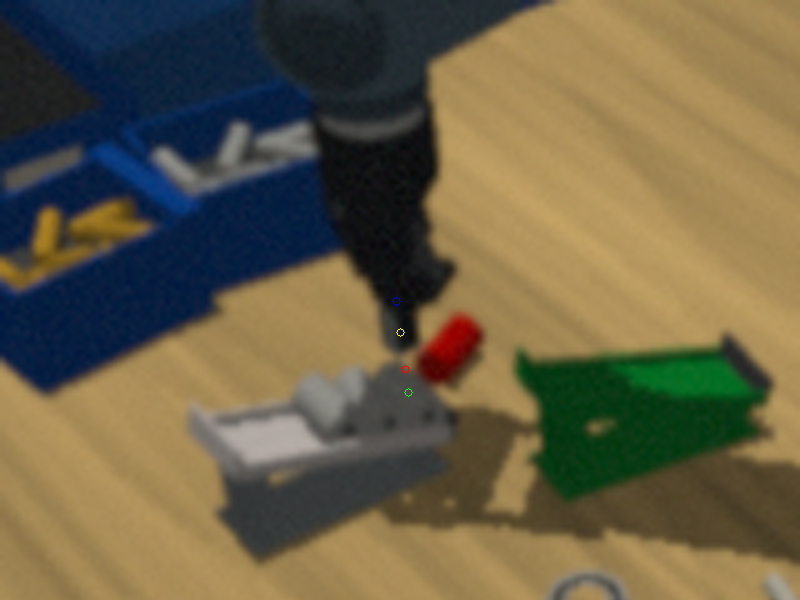

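Emit:
play_rows:
  rows:
    - {"tx":0,"ty":0,"tz":0,"turn":0,"hand":1}
    - {"tx":0,"ty":0,"tz":0,"turn":0,"hand":1}
    - {"tx":0,"ty":0,"tz":0,"turn":0,"hand":1}
    - {"tx":0,"ty":0,"tz":0,"turn":0,"hand":1}
    - {"tx":0,"ty":0,"tz":0,"turn":0,"hand":1}
    - {"tx":0,"ty":0,"tz":0,"turn":0,"hand":1}
    - {"tx":0,"ty":0,"tz":0,"turn":0,"hand":1}
    - {"tx":0.3,"ty":0,"tz":0,"turn":0,"hand":1}
    - {"tx":0.3,"ty":0,"tz":0,"turn":0,"hand":1}
    - {"tx":0.3,"ty":0,"tz":0,"turn":0,"hand":1}
    - {"tx":0,"ty":0,"tz":0,"turn":0,"hand":1}
    - {"tx":0,"ty":0,"tz":0,"turn":0,"hand":1}

```text
clock: 4.5
position: [0.4549, -0.3668, 0.0287]
orientation: [[-0.002, -0.0, -1.0], [0.003, -1.0, 0.0], [-1.0, -0.003, 0.002]]
contact_force: [-0.0, 0.2, 0.6]
finger_gap: 0.0853
```

Emit:
play_rows:
  rows:
    - {"tx":0,"ty":0,"tz":0,"turn":0,"hand":0}
    - {"tx":0,"ty":0,"tz":0,"turn":0,"hand":0}
    - {"tx":0,"ty":0,"tz":0,"turn":0,"hand":0}
    - {"tx":0,"ty":0,"tz":0,"turn":0,"hand":0}
    - {"tx":0,"ty":0,"tz":0,"turn":0,"hand":0}

```text
clock: 4.92
position: [0.4563, -0.3685, 0.0318]
orientation: [[0.001, 0.0, -1.0], [-0.001, -1.0, -0.0], [-1.0, 0.001, -0.001]]
contact_force: [-1.7, 0.8, 5.3]
finger_gap: 0.0477
```

Emit:
play_rows:
  rows:
    - {"tx":0,"ty":0,"tz":0,"turn":0,"hand":0}
    - {"tx":0,"ty":0,"tz":0,"turn":0,"hand":0}
    - {"tx":-0.3,"ty":0,"tz":0,"turn":0,"hand":0}
    - {"tx":-0.5,"ty":0,"tz":0,"turn":0,"hand":0}
    - {"tx":-0.8,"ty":0,"tz":0,"turn":0,"hand":0}
    - {"tx":-0.8,"ty":0,"tz":0,"turn":0,"hand":0}
    - {"tx":-0.8,"ty":0,"tz":0,"turn":0,"hand":0}
    - {"tx":0,"ty":0,"tz":0,"turn":0,"hand":0}

```text
clock: 5.58
position: [0.4587, -0.371, 0.1667]
orientation: [[0.008, 0.0, -1.0], [-0.01, -1.0, -0.0], [-1.0, 0.01, -0.008]]
contact_force: [0.8, -0.6, -0.5]
finger_gap: 0.0479
```

```bash
python3 look.py w4.png "roller_a=.05"; python3 - <<'E'
from h import *
o=r.get_obs();print(o['position'],o['finger_gap'],o['contact_force'])
E
```

```text
5.6 [ 0.4587 -0.371   0.1667] [ 0.   -1.    0.01]
roller_a 0.8 1006 c [389. 244.] xy [ 0.4021 -0.4329] size [0.022 0.055] longdir -146.9
roller_a 0.77 1984 c [316. 186.] xy [ 0.4548 -0.3686] size [0.051 0.027] longdir -90.1
roller_a 0.63 7398 c [322. 262.] xy [ 0.3838 -0.3736] size [0.1   0.068] longdir -90.3
[ 0.45627715 -0.36826042  0.16020738] 0.047482883158584566 [-0.11492978  0.00466634 -3.18137543]
```

View pics/w4.png

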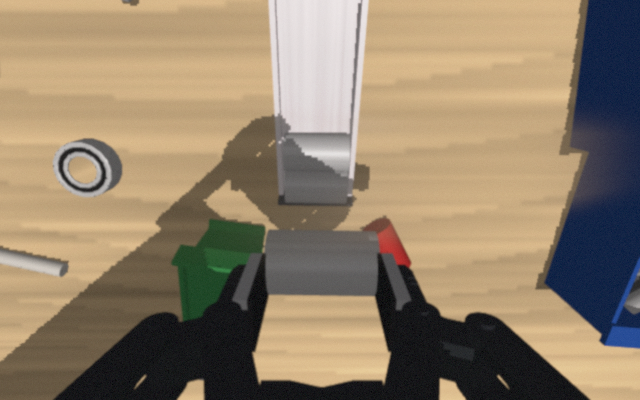

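Emit:
play_rows:
  rows:
    - {"tx":-0.17,"ty":0,"tz":0,"turn":-1,"hand":0}
    - {"tx":-0.17,"ty":0,"tz":0,"turn":-1,"hand":0}
    - {"tx":-0.17,"ty":0,"tz":0,"turn":-1,"hand":0}
    - {"tx":-0.17,"ty":0,"tz":0,"turn":-1,"hand":0}
    - {"tx":-0.17,"ty":0,"tz":0,"turn":-1,"hand":0}
    - {"tx":-0.17,"ty":0,"tz":0,"turn":-1,"hand":0}
    - {"tx":-0.17,"ty":0,"tz":0,"turn":-1,"hand":0}
    - {"tx":-0.17,"ty":0,"tz":0,"turn":-1,"hand":0}
    - {"tx":-0.17,"ty":0,"tz":0,"turn":-1,"hand":0}
    - {"tx":-0.17,"ty":0,"tz":0,"turn":-1,"hand":0}
    - {"tx":-0.17,"ty":0,"tz":0,"turn":-1,"hand":0}
    - {"tx":-0.17,"ty":0,"tz":0,"turn":-1,"hand":0}
    - {"tx":-0.17,"ty":0,"tz":0,"turn":-1,"hand":0}
    - {"tx":-0.17,"ty":0,"tz":0,"turn":-1,"hand":0}
    - {"tx":-0.17,"ty":0,"tz":0,"turn":-1,"hand":0}
    - {"tx":-0.17,"ty":0,"tz":0,"turn":-1,"hand":0}
    - {"tx":-0.17,"ty":0,"tz":0,"turn":-1,"hand":0}
    - {"tx":-0.17,"ty":0,"tz":0,"turn":-1,"hand":0}

```text
clock: 7.18
position: [0.455, -0.3668, 0.2782]
orientation: [[-0.003, 1.0, 0.004], [0.004, 0.004, -1.0], [-1.0, -0.003, -0.004]]
contact_force: [-0.1, -0.4, -2.2]
finger_gap: 0.0479
```

Emit:
play_rows:
  rows:
    - {"tx":0,"ty":0.05,"tz":-0.5,"turn":0,"hand":0}
    - {"tx":0,"ty":0.05,"tz":-1,"turn":0,"hand":0}
    - {"tx":0,"ty":0.05,"tz":-1,"turn":0,"hand":0}
    - {"tx":0,"ty":0.05,"tz":-1,"turn":0,"hand":0}
    - {"tx":0,"ty":0.05,"tz":-1,"turn":0,"hand":0}
    - {"tx":0,"ty":0.05,"tz":-1,"turn":0,"hand":0}
    - {"tx":0,"ty":0.05,"tz":-1,"turn":0,"hand":0}
    - {"tx":0,"ty":0.05,"tz":-1,"turn":0,"hand":0}
    - {"tx":0,"ty":0.05,"tz":-1,"turn":0,"hand":0}
    - {"tx":0,"ty":0.05,"tz":-1,"turn":0,"hand":0}
    - {"tx":0,"ty":0.05,"tz":-1,"turn":0,"hand":0}
    - {"tx":0,"ty":0.05,"tz":-1,"turn":0,"hand":0}
    - {"tx":0,"ty":0.05,"tz":-1,"turn":0,"hand":0}
    - {"tx":0,"ty":0.05,"tz":-1,"turn":0,"hand":0}
    - {"tx":0,"ty":0.05,"tz":-1,"turn":0,"hand":0}
    - {"tx":0,"ty":0.05,"tz":-1,"turn":0,"hand":0}
    - {"tx":0,"ty":0.05,"tz":-1,"turn":0,"hand":0}
    - {"tx":0,"ty":0,"tz":-0.5,"turn":0,"hand":0}
    - {"tx":0,"ty":0,"tz":0,"turn":0,"hand":0}
    - {"tx":0,"ty":0,"tz":0,"turn":0,"hand":0}

```text
clock: 8.85
position: [0.4884, 0.3125, 0.2781]
orientation: [[-0.005, 1.0, 0.002], [-0.002, 0.002, -1.0], [-1.0, -0.005, 0.002]]
contact_force: [0.1, 0.3, -3.1]
finger_gap: 0.0479
```

```bash
python3 look.py w5.png "roller_cradle=.016,bolt_trough=.015,bearing_dish=.015"; python3 -c "
from h import *
o=r.get_obs();print(o['finger_gap'],o['orientation'])"
```

```text
8.8 [0.4884 0.3125 0.2781] [ 1.     0.002 -0.005]
roller_cradle 0.8 3164 c [325. 203.] xy [0.4923 0.239 ] size [0.071 0.076] longdir 0.2
bolt_trough 0.94 5597 c [323.  53.] xy [0.4882 0.418 ] size [0.124 0.052] longdir 1.3
bolt_trough 0.69 3116 c [325. 203.] xy [0.4923 0.2387] size [0.071 0.077] longdir 0.2
bearing_dish 0.64 3924 c [324. 138.] xy [0.4898 0.3227] size [0.082 0.084] longdir -61.6
0.047722232055686674 [[-1.34077398e-03  9.99997861e-01 -1.57482766e-03]
 [-7.37364212e-04 -1.57581729e-03 -9.99998487e-01]
 [-9.99998829e-01 -1.33961073e-03  7.39475449e-04]]
```

View pics/w5.png

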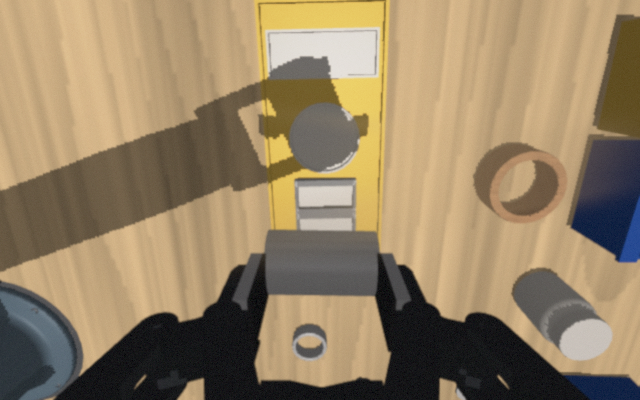

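```bash
python3 - <<'E'
from h import *
im=cv2.imread('pics/w5.png')
cv2.imwrite('pics/c5.png',cv2.resize(im[80:235,245:405],None,fx=5,fy=5,interpolation=cv2.INTER_CUBIC)[:600] if 0 else cv2.resize(im[95:235,250:400],None,fx=4.2,fy=4.2,interpolation=cv2.INTER_CUBIC))
o=r.get_obs();print(np.round(o['position'],4))
for n,uv,z in [('top edge',(326,178),.016),('ridge',(326,212),.016),('left',(296,200),.016),('right',(356,200),.016)]: print(n,np.round(at_z('wrist',uv,z,o),4))
E
```

```text
[0.4897 0.3109 0.2802]
top edge [0.4948 0.2706 0.016 ]
ridge [0.4949 0.2246 0.016 ]
left [0.4562 0.2412 0.016 ]
right [0.5334 0.2411 0.016 ]
```

View pics/c5.png

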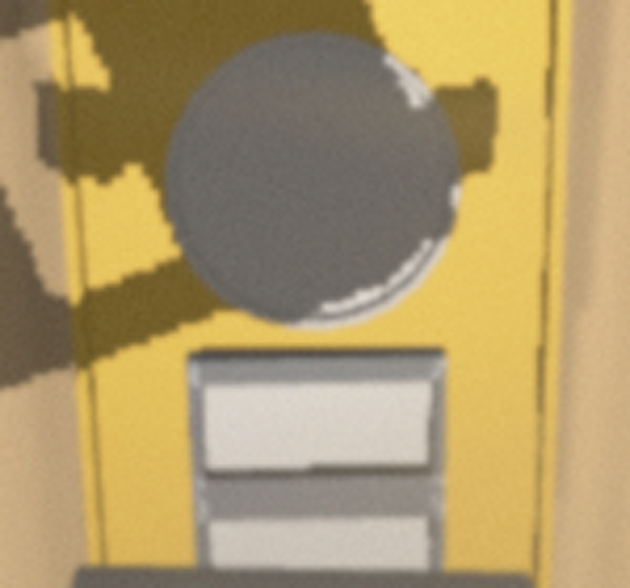

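Emit:
play_rows:
  rows:
    - {"tx":0,"ty":0.1,"tz":0.8,"turn":0,"hand":0}
    - {"tx":0,"ty":0,"tz":0.8,"turn":0,"hand":0}
    - {"tx":0.9,"ty":0,"tz":0,"turn":0,"hand":0}
    - {"tx":0.9,"ty":0,"tz":0,"turn":0,"hand":0}
    - {"tx":0.9,"ty":0,"tz":0,"turn":0,"hand":0}
    - {"tx":0.9,"ty":0,"tz":0,"turn":0,"hand":0}
    - {"tx":0.9,"ty":0,"tz":0,"turn":0,"hand":0}
    - {"tx":0.8,"ty":0,"tz":0,"turn":0,"hand":0}
    - {"tx":0.5,"ty":0,"tz":0,"turn":0,"hand":0}
    - {"tx":0,"ty":0,"tz":0,"turn":0,"hand":0}
    - {"tx":0,"ty":0,"tz":0,"turn":0,"hand":0}
    - {"tx":0,"ty":0,"tz":0,"turn":0,"hand":0}
    - {"tx":0,"ty":0,"tz":0,"turn":0,"hand":0}

```text
clock: 10.13
position: [0.4959, 0.2484, 0.0516]
orientation: [[0.005, 1.0, -0.0], [0.001, -0.0, -1.0], [-1.0, 0.005, -0.001]]
contact_force: [-0.7, -0.5, -1.9]
finger_gap: 0.0481
```

```bash
python3 look.py w6.png "roller_cradle=.016,roller_a=.03"; python3 -c "
from h import *
o=r.get_obs();print(o['finger_gap'],o['position'],o['contact_force'])"
```

```text
10.1 [0.4959 0.2484 0.0516] [ 1.    -0.     0.005]
roller_cradle 0.97 8736 c [316. 246.] xy [0.4921 0.2299] size [0.077 0.094] longdir -85.6
roller_a 0.64 7334 c [321. 262.] xy [0.4954 0.2261] size [0.044 0.066] longdir -1.3
0.048065161333327194 [0.49506012 0.24841217 0.05075042] [ 0.36814329 -0.42931846 -1.74223166]
```

View pics/w6.png

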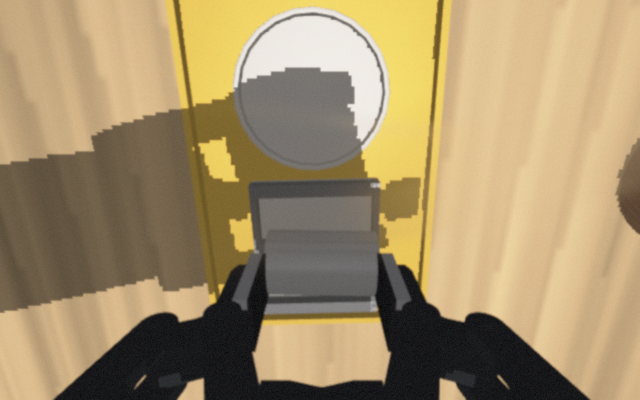

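```bash
python3 - <<'E'
from h import *
o=r.get_obs()
for n,uv in [('TL',(250,185)),('TR',(380,181)),('BR',(378,311)),('dish',(312,88)),('dL',(234,88)),('dR',(389,86))]: print(n,np.round(at_z('wrist',uv,.016,o),4))
E
```

```text
TL [0.4527 0.2701 0.016 ]
TR [0.529  0.2725 0.016 ]
BR [0.5325 0.1819 0.016 ]
dish [0.4896 0.3246 0.016 ]
dL [0.4477 0.3246 0.016 ]
dR [0.5309 0.3256 0.016 ]
```

Emit:
play_rows:
  rows:
    - {"tx":0.2,"ty":-0.1,"tz":0,"turn":-0.3,"hand":0}
    - {"tx":0.3,"ty":0,"tz":0,"turn":0,"hand":0}
    - {"tx":0.3,"ty":0,"tz":0,"turn":0,"hand":0}
    - {"tx":0.25,"ty":0,"tz":0,"turn":0,"hand":0}
    - {"tx":0,"ty":0,"tz":0,"turn":0,"hand":0}
    - {"tx":0,"ty":0,"tz":0,"turn":0,"hand":0}
    - {"tx":0,"ty":0,"tz":0,"turn":0,"hand":0}
    - {"tx":0,"ty":0,"tz":0,"turn":0,"hand":0}

```text
clock: 10.95
position: [0.4893, 0.248, 0.0062]
orientation: [[-0.001, 1.0, 0.026], [-0.0, 0.026, -1.0], [-1.0, -0.001, 0.0]]
contact_force: [0.0, -0.4, -1.8]
finger_gap: 0.048
```

Emit:
play_rows:
  rows:
    - {"tx":0.05,"ty":0,"tz":0,"turn":0,"hand":0}
    - {"tx":0,"ty":0,"tz":0,"turn":0,"hand":0}
    - {"tx":0,"ty":0,"tz":0,"turn":0,"hand":0}

```text
clock: 11.2
position: [0.4899, 0.2482, 0.0054]
orientation: [[-0.0, 1.0, 0.026], [-0.0, 0.026, -1.0], [-1.0, -0.0, 0.0]]
contact_force: [-2.7, -1.0, 2.9]
finger_gap: 0.0483
```

Emit:
play_rows:
  rows:
    - {"tx":0.05,"ty":0,"tz":0,"turn":0,"hand":0}
    - {"tx":0,"ty":0,"tz":0,"turn":0,"hand":0}
    - {"tx":0,"ty":0,"tz":0,"turn":0,"hand":0}

```text
clock: 11.45
position: [0.4899, 0.2483, 0.0052]
orientation: [[-0.001, 1.0, 0.027], [-0.0, 0.027, -1.0], [-1.0, -0.001, 0.0]]
contact_force: [-9.4, -2.3, 18.6]
finger_gap: 0.0479
```

Emit:
play_rows:
  rows:
    - {"tx":0,"ty":0,"tz":0,"turn":0,"hand":1}
    - {"tx":0,"ty":0,"tz":0,"turn":0,"hand":1}
    - {"tx":0,"ty":0,"tz":0,"turn":0,"hand":1}
    - {"tx":0,"ty":0,"tz":0,"turn":0,"hand":1}
    - {"tx":-0.5,"ty":0,"tz":0,"turn":0,"hand":1}
    - {"tx":-1,"ty":0,"tz":0,"turn":0,"hand":1}
    - {"tx":-1,"ty":0,"tz":0,"turn":0,"hand":1}
    - {"tx":-1,"ty":0,"tz":0,"turn":0,"hand":1}
    - {"tx":-1,"ty":0,"tz":0,"turn":0,"hand":1}
    - {"tx":0,"ty":0,"tz":0,"turn":0,"hand":1}
    - {"tx":0,"ty":0,"tz":0,"turn":0,"hand":1}

```text
clock: 12.37
position: [0.4918, 0.2487, 0.1862]
orientation: [[0.006, 1.0, 0.026], [0.002, 0.026, -1.0], [-1.0, 0.007, -0.002]]
contact_force: [1.4, 0.2, -0.7]
finger_gap: 0.0853
```

```bash
python3 look.py w7.png "roller_cradle=.016,roller_a=.03,bearing_dish=.015,bolt_trough=.015"; python3 -c "
from h import *
o=r.get_obs();print(o['finger_gap'],o['position'],o['joint_positions'])"
```

```text
12.4 [0.4918 0.2487 0.1862] [1.    0.026 0.007]
roller_cradle 0.79 5427 c [321. 186.] xy [0.4926 0.2282] size [0.078 0.092] longdir -86.3
roller_a 0.6 1711 c [318. 167.] xy [0.4896 0.25  ] size [0.03  0.051] longdir 1.4
bearing_dish 0.65 7357 c [321.  84.] xy [0.4901 0.3235] size [0.082 0.084] longdir -86.0
bearing_dish 0.61 1765 c [318. 168.] xy [0.4897 0.2459] size [0.033 0.053] longdir 0.1
bolt_trough 0.66 466 c [322.   2.] xy [0.4888 0.3901] size [0.124 0.002] longdir 1.6
bolt_trough 0.4 992 c [423. 364.] xy [0.6203 0.0073] size [0.024 0.106] longdir -81.9
0.08555289287921998 [0.48868287 0.24778897 0.18078345] [2.62289273e-01 3.84241357e-02 1.84380489e+00 1.01649365e-05
 1.26322082e+00 2.36196603e-01]
```

Emit:
play_rows:
  rows:
    - {"tx":0,"ty":-0.08,"tz":0.6,"turn":0,"hand":1}
    - {"tx":0,"ty":-0.08,"tz":1,"turn":0,"hand":1}
    - {"tx":0,"ty":-0.08,"tz":1,"turn":0,"hand":1}
    - {"tx":0,"ty":-0.08,"tz":1,"turn":0,"hand":1}
    - {"tx":0,"ty":-0.08,"tz":1,"turn":0,"hand":1}
    - {"tx":0,"ty":-0.08,"tz":1,"turn":0,"hand":1}
    - {"tx":0,"ty":-0.08,"tz":1,"turn":0,"hand":1}
    - {"tx":0,"ty":-0.08,"tz":1,"turn":0,"hand":1}
    - {"tx":0,"ty":-0.08,"tz":1,"turn":0,"hand":1}
    - {"tx":0,"ty":-0.08,"tz":1,"turn":0,"hand":1}
    - {"tx":0,"ty":-0.08,"tz":1,"turn":0,"hand":1}
    - {"tx":0,"ty":-0.08,"tz":1,"turn":0,"hand":1}
    - {"tx":0,"ty":-0.08,"tz":1,"turn":0,"hand":1}
    - {"tx":0,"ty":-0.08,"tz":1,"turn":0,"hand":1}
    - {"tx":0,"ty":-0.08,"tz":1,"turn":0,"hand":1}
    - {"tx":0,"ty":-0.08,"tz":0.8,"turn":0,"hand":1}

```text
clock: 13.95
position: [0.4537, -0.3714, 0.1814]
orientation: [[-0.002, 1.0, 0.025], [0.002, 0.025, -1.0], [-1.0, -0.002, -0.002]]
contact_force: [0.3, 0.4, -0.3]
finger_gap: 0.0853
```

Emit:
play_rows:
  rows:
    - {"tx":0,"ty":0,"tz":0,"turn":1,"hand":1}
    - {"tx":0,"ty":0,"tz":0,"turn":1,"hand":1}
    - {"tx":0,"ty":0,"tz":0,"turn":1,"hand":1}
    - {"tx":0,"ty":0,"tz":0,"turn":1,"hand":1}
    - {"tx":0,"ty":0,"tz":0,"turn":1,"hand":1}
    - {"tx":0,"ty":0,"tz":0,"turn":1,"hand":1}
    - {"tx":0,"ty":0,"tz":0,"turn":1,"hand":1}
    - {"tx":0,"ty":0,"tz":0,"turn":1,"hand":1}
    - {"tx":0,"ty":0,"tz":0,"turn":1,"hand":1}
    - {"tx":0,"ty":0,"tz":0,"turn":1,"hand":1}
    - {"tx":0,"ty":0,"tz":0,"turn":1,"hand":1}
    - {"tx":0,"ty":0,"tz":0,"turn":1,"hand":1}
    - {"tx":0,"ty":0,"tz":0,"turn":1,"hand":1}
    - {"tx":0,"ty":0,"tz":0,"turn":1,"hand":1}
    - {"tx":0,"ty":0,"tz":0,"turn":1,"hand":1}
    - {"tx":0,"ty":0,"tz":0,"turn":1,"hand":1}
    - {"tx":0,"ty":0,"tz":0,"turn":1,"hand":1}
    - {"tx":0,"ty":0,"tz":0,"turn":1,"hand":1}
    - {"tx":0,"ty":0,"tz":0,"turn":0.3,"hand":1}
    - {"tx":0,"ty":0,"tz":0,"turn":0,"hand":1}

```text
clock: 15.62
position: [0.4543, -0.3684, 0.1813]
orientation: [[-0.002, -0.0, -1.0], [0.002, -1.0, 0.0], [-1.0, -0.002, 0.002]]
contact_force: [0.2, -0.0, 0.0]
finger_gap: 0.0855
```

```bash
python3 look.py w8.png "roller_a=.05,bearing=.02"; python3 -c "
from h import *
o=r.get_obs();print(o['finger_gap'],o['position'],o['clock'])"
```

```text
15.6 [ 0.4543 -0.3684  0.1813] [-0.    -1.    -0.002]
roller_a 0.82 1567 c [389. 236.] xy [ 0.3975 -0.4312] size [0.026 0.058] longdir -152.0
roller_a 0.69 1815 c [320. 175.] xy [ 0.4549 -0.3682] size [0.028 0.052] longdir -91.8
bearing 0.8 2773 c [100. 156.] xy [ 0.4651 -0.1625] size [0.057 0.052] longdir -89.9
0.08535364774239546 [ 0.45449323 -0.36868919  0.18205309] 15.7667
```

Emit:
play_rows:
  rows:
    - {"tx":0.8,"ty":0,"tz":-0.04,"turn":0,"hand":1}
    - {"tx":0.9,"ty":0,"tz":0,"turn":0,"hand":1}
    - {"tx":0.9,"ty":0,"tz":0,"turn":0,"hand":1}
    - {"tx":0.7,"ty":0,"tz":0,"turn":0,"hand":1}
    - {"tx":0.47,"ty":0,"tz":0,"turn":0,"hand":1}
    - {"tx":0,"ty":0,"tz":0,"turn":0,"hand":1}
    - {"tx":0,"ty":0,"tz":0,"turn":0,"hand":1}
    - {"tx":0,"ty":0,"tz":0,"turn":0,"hand":0}
    - {"tx":0,"ty":0,"tz":0,"turn":0,"hand":0}
    - {"tx":0,"ty":0,"tz":0,"turn":0,"hand":0}
    - {"tx":0,"ty":0,"tz":0,"turn":0,"hand":0}
    - {"tx":0,"ty":0,"tz":0,"turn":0,"hand":0}
    - {"tx":0,"ty":0,"tz":0,"turn":0,"hand":0}
    - {"tx":0,"ty":0,"tz":0,"turn":0,"hand":0}

```text
clock: 16.93
position: [0.4574, -0.37, 0.0348]
orientation: [[0.002, 0.0, -1.0], [-0.002, -1.0, -0.0], [-1.0, 0.002, -0.002]]
contact_force: [-1.7, 2.0, 7.5]
finger_gap: 0.0475
```

Emit:
play_rows:
  rows:
    - {"tx":-0.3,"ty":0,"tz":0,"turn":0,"hand":0}
    - {"tx":-0.5,"ty":0,"tz":0,"turn":0,"hand":0}
    - {"tx":-0.8,"ty":0,"tz":0,"turn":0,"hand":0}
    - {"tx":-0.8,"ty":0,"tz":0,"turn":0,"hand":0}
    - {"tx":-0.8,"ty":0,"tz":0,"turn":0,"hand":0}
    - {"tx":0,"ty":0,"tz":0,"turn":0,"hand":0}
    - {"tx":0,"ty":0,"tz":0,"turn":0,"hand":0}

```text
clock: 17.52
position: [0.4574, -0.3702, 0.1636]
orientation: [[0.004, 0.0, -1.0], [-0.005, -1.0, -0.0], [-1.0, 0.005, -0.004]]
contact_force: [0.7, 0.9, -3.2]
finger_gap: 0.0472
```

Emit:
play_rows:
  rows:
    - {"tx":-0.05,"ty":0,"tz":0,"turn":-1,"hand":0}
    - {"tx":-0.05,"ty":0,"tz":0,"turn":-1,"hand":0}
    - {"tx":-0.05,"ty":0,"tz":0,"turn":-1,"hand":0}
    - {"tx":-0.05,"ty":0,"tz":0,"turn":-1,"hand":0}
    - {"tx":-0.05,"ty":0,"tz":0,"turn":-1,"hand":0}
    - {"tx":-0.05,"ty":0,"tz":0,"turn":-1,"hand":0}
    - {"tx":-0.05,"ty":0,"tz":0,"turn":-1,"hand":0}
    - {"tx":-0.05,"ty":0,"tz":0,"turn":-1,"hand":0}
    - {"tx":-0.05,"ty":0,"tz":0,"turn":-1,"hand":0}
    - {"tx":-0.05,"ty":0,"tz":0,"turn":-1,"hand":0}
    - {"tx":0,"ty":0,"tz":0,"turn":-1,"hand":0}
    - {"tx":0,"ty":0,"tz":0,"turn":-1,"hand":0}
    - {"tx":0,"ty":0,"tz":0,"turn":-1,"hand":0}
    - {"tx":0,"ty":0,"tz":0,"turn":-1,"hand":0}
    - {"tx":0,"ty":0,"tz":0,"turn":-1,"hand":0}
    - {"tx":0,"ty":0,"tz":0,"turn":-1,"hand":0}
    - {"tx":0,"ty":0,"tz":0,"turn":-1,"hand":0}
    - {"tx":0,"ty":0,"tz":0,"turn":-1,"hand":0}
    - {"tx":0,"ty":0,"tz":0,"turn":-0.3,"hand":0}

```text
clock: 19.1
position: [0.4553, -0.3678, 0.1779]
orientation: [[-0.003, 1.0, 0.03], [0.003, 0.03, -1.0], [-1.0, -0.003, -0.003]]
contact_force: [-0.1, -0.2, -1.5]
finger_gap: 0.047
```

Emit:
play_rows:
  rows:
    - {"tx":0,"ty":0.08,"tz":-0.6,"turn":0,"hand":0}
    - {"tx":0,"ty":0.08,"tz":-1,"turn":0,"hand":0}
    - {"tx":0,"ty":0.08,"tz":-1,"turn":0,"hand":0}
    - {"tx":0,"ty":0.08,"tz":-1,"turn":0,"hand":0}
    - {"tx":0,"ty":0.08,"tz":-1,"turn":0,"hand":0}
    - {"tx":0,"ty":0.08,"tz":-1,"turn":0,"hand":0}
    - {"tx":0,"ty":0.08,"tz":-1,"turn":0,"hand":0}
    - {"tx":0,"ty":0.08,"tz":-1,"turn":0,"hand":0}
    - {"tx":0,"ty":0.08,"tz":-1,"turn":0,"hand":0}
    - {"tx":0,"ty":0.08,"tz":-1,"turn":0,"hand":0}
    - {"tx":0,"ty":0.08,"tz":-1,"turn":0,"hand":0}
    - {"tx":0,"ty":0.08,"tz":-1,"turn":0,"hand":0}
    - {"tx":0,"ty":0.08,"tz":-1,"turn":0,"hand":0}
    - {"tx":0,"ty":0.08,"tz":-1,"turn":0,"hand":0}
    - {"tx":0,"ty":0.08,"tz":-0.75,"turn":0,"hand":0}
    - {"tx":0,"ty":0.08,"tz":0,"turn":0,"hand":0}
    - {"tx":0,"ty":0,"tz":0,"turn":0,"hand":0}
    - {"tx":0,"ty":0,"tz":0,"turn":0,"hand":0}
    - {"tx":0,"ty":0,"tz":0,"turn":0,"hand":0}

```text
clock: 20.68
position: [0.4919, 0.2051, 0.1792]
orientation: [[-0.002, 1.0, 0.025], [-0.001, 0.025, -1.0], [-1.0, -0.002, 0.001]]
contact_force: [0.1, 0.2, -2.0]
finger_gap: 0.0478
```

```bash
python3 look.py w9.png "roller_cradle=.016,roller_a=.03,bearing_dish=.015"; python3 -c "
from h import *
o=r.get_obs();print(o['finger_gap'],o['position'],o['clock'])"
```

```text
20.7 [0.4919 0.2051 0.1792] [ 1.     0.025 -0.002]
roller_cradle 0.97 6093 c [323. 143.] xy [0.4925 0.2278] size [0.09  0.078] longdir 89.3
roller_a 0.61 1960 c [321. 122.] xy [0.4897 0.2491] size [0.029 0.05 ] longdir 0.4
bearing_dish 0.85 7375 c [324.  42.] xy [0.4902 0.3138] size [0.083 0.067] longdir 1.4
0.04739570759844327 [0.4925354  0.20523706 0.18010413] 20.8833
```

Emit:
play_rows:
  rows:
    - {"tx":0.8,"ty":0,"tz":0,"turn":0,"hand":0}
    - {"tx":0.9,"ty":0,"tz":0,"turn":0,"hand":0}
    - {"tx":0.9,"ty":0,"tz":0,"turn":0,"hand":0}
    - {"tx":0.8,"ty":0,"tz":0,"turn":0,"hand":0}
    - {"tx":0.5,"ty":0,"tz":0,"turn":0,"hand":0}
    - {"tx":0.3,"ty":0,"tz":0,"turn":0,"hand":0}
    - {"tx":0.1,"ty":0,"tz":0,"turn":0,"hand":0}
    - {"tx":0,"ty":0,"tz":0,"turn":0,"hand":0}
    - {"tx":0,"ty":0,"tz":0,"turn":0,"hand":0}
    - {"tx":0,"ty":0,"tz":0,"turn":0,"hand":0}
    - {"tx":0,"ty":0,"tz":0,"turn":0,"hand":0}

```text
clock: 21.8
position: [0.4937, 0.2062, 0.0092]
orientation: [[0.002, 1.0, 0.026], [0.0, 0.026, -1.0], [-1.0, 0.002, -0.0]]
contact_force: [0.8, 0.3, 1.8]
finger_gap: 0.0472
```

Emit:
play_rows:
  rows:
    - {"tx":0.03,"ty":0,"tz":0,"turn":0,"hand":0}
    - {"tx":0,"ty":0,"tz":0,"turn":0,"hand":0}
    - {"tx":0,"ty":0,"tz":0,"turn":0,"hand":0}

```text
clock: 22.05
position: [0.4938, 0.2063, 0.009]
orientation: [[0.002, 1.0, 0.026], [0.0, 0.026, -1.0], [-1.0, 0.002, -0.0]]
contact_force: [-3.1, -1.0, 9.5]
finger_gap: 0.0471
```

Emit:
play_rows:
  rows:
    - {"tx":0,"ty":0,"tz":0,"turn":0,"hand":1}
    - {"tx":0,"ty":0,"tz":0,"turn":0,"hand":1}
    - {"tx":0,"ty":0,"tz":0,"turn":0,"hand":1}
    - {"tx":0,"ty":0,"tz":0,"turn":0,"hand":1}
    - {"tx":-0.5,"ty":0,"tz":0,"turn":0,"hand":1}
    - {"tx":-1,"ty":0,"tz":0,"turn":0,"hand":1}
    - {"tx":-1,"ty":0,"tz":0,"turn":0,"hand":1}
    - {"tx":-1,"ty":0,"tz":0,"turn":0,"hand":1}
    - {"tx":-1,"ty":0,"tz":0,"turn":0,"hand":1}
    - {"tx":0,"ty":0,"tz":0,"turn":0,"hand":1}
    - {"tx":0,"ty":0,"tz":0,"turn":0,"hand":1}
    - {"tx":0,"ty":0,"tz":0,"turn":0,"hand":1}

```text
clock: 23.05
position: [0.4921, 0.2061, 0.1864]
orientation: [[-0.001, 1.0, 0.026], [-0.0, 0.026, -1.0], [-1.0, -0.001, 0.0]]
contact_force: [-0.1, 0.2, -0.3]
finger_gap: 0.0855
```

```bash
python3 look.py w10.png "roller_cradle=.016,roller_a=.03,bearing_dish=.015,bolt_short=.013"; python3 -c "
from h import *
o=r.get_obs();print(o['finger_gap'],o['position'],o['clock'])"
```

```text
23.1 [0.4921 0.2061 0.1864] [ 1.     0.026 -0.001]
roller_cradle 0.56 4113 c [324. 143.] xy [0.493  0.2276] size [0.077 0.09 ] longdir -86.1
roller_a 0.97 1898 c [320. 122.] xy [0.4896 0.2494] size [0.05  0.029] longdir 1.5
roller_a 0.68 1757 c [324. 168.] xy [0.494  0.2071] size [0.031 0.052] longdir -0.1
bearing_dish 0.89 7272 c [324.  43.] xy [0.4905 0.3151] size [0.083 0.069] longdir 1.5
bolt_short 0.58 953 c [429. 339.] xy [ 0.6233 -0.0011] size [0.026 0.112] longdir -81.5
0.08517875313889413 [0.49164019 0.205955   0.18525129] 23.3
```

View pics/w10.png

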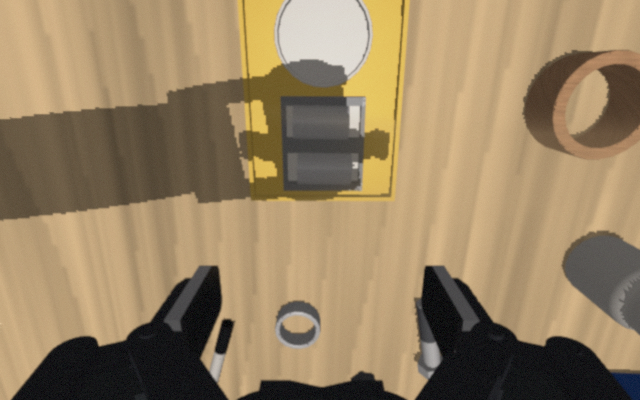

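Emit:
play_rows:
  rows:
    - {"tx":0,"ty":0.55,"tz":0.72,"turn":0,"hand":0}
    - {"tx":0,"ty":0.55,"tz":0.72,"turn":0,"hand":0}
    - {"tx":0,"ty":0.55,"tz":0.72,"turn":0,"hand":0}
    - {"tx":0,"ty":0.55,"tz":0.72,"turn":0,"hand":0}
    - {"tx":0.9,"ty":0,"tz":0,"turn":0,"hand":0}
    - {"tx":0.9,"ty":0,"tz":0,"turn":0,"hand":0}
    - {"tx":0.9,"ty":0,"tz":0,"turn":0,"hand":0}
    - {"tx":0.9,"ty":0,"tz":0,"turn":0,"hand":0}
    - {"tx":0.6,"ty":0,"tz":0,"turn":0,"hand":0}
    - {"tx":0.3,"ty":0,"tz":0,"turn":0,"hand":0}
    - {"tx":0,"ty":0,"tz":0,"turn":0,"hand":0}
    - {"tx":0,"ty":0,"tz":0,"turn":0,"hand":0}
    - {"tx":0,"ty":0,"tz":0,"turn":0,"hand":0}

```text
clock: 24.38
position: [0.5853, 0.0933, 0.009]
orientation: [[0.004, 1.0, 0.026], [-0.0, 0.026, -1.0], [-1.0, 0.004, 0.0]]
contact_force: [0.6, 0.1, -0.3]
finger_gap: -0.0002
```

Emit:
play_rows:
  rows:
    - {"tx":0.1,"ty":0,"tz":0,"turn":0,"hand":0}
    - {"tx":0,"ty":0,"tz":0,"turn":0,"hand":0}
    - {"tx":0,"ty":0,"tz":0,"turn":0,"hand":0}

```text
clock: 24.63
position: [0.5842, 0.0933, 0.004]
orientation: [[0.002, 1.0, 0.026], [-0.0, 0.026, -1.0], [-1.0, 0.002, 0.0]]
contact_force: [0.8, 0.2, -1.1]
finger_gap: -0.0001
```

Emit:
play_rows:
  rows:
    - {"tx":0.1,"ty":0,"tz":0,"turn":0,"hand":0}
    - {"tx":0,"ty":0,"tz":0,"turn":0,"hand":0}
    - {"tx":0,"ty":0,"tz":0,"turn":0,"hand":0}

```text
clock: 24.88
position: [0.5833, 0.0933, -0.0012]
orientation: [[-0.0, 1.0, 0.026], [-0.0, 0.026, -1.0], [-1.0, -0.0, -0.0]]
contact_force: [-0.5, 0.1, -0.6]
finger_gap: -0.0
```

Emit:
play_rows:
  rows:
    - {"tx":0.1,"ty":0,"tz":0,"turn":0,"hand":0}
    - {"tx":0,"ty":0,"tz":0,"turn":0,"hand":0}
    - {"tx":0,"ty":0,"tz":0,"turn":0,"hand":0}

```text
clock: 25.13
position: [0.5832, 0.0933, -0.0054]
orientation: [[-0.001, 1.0, 0.026], [0.0, 0.026, -1.0], [-1.0, -0.001, -0.0]]
contact_force: [-0.3, -0.3, 0.2]
finger_gap: 0.0002
```

Emit:
play_rows:
  rows:
    - {"tx":0.07,"ty":0,"tz":0,"turn":0,"hand":0}
    - {"tx":0,"ty":0,"tz":0,"turn":0,"hand":0}
    - {"tx":0,"ty":0,"tz":0,"turn":0,"hand":0}

```text
clock: 25.38
position: [0.5833, 0.0933, -0.008]
orientation: [[-0.0, 1.0, 0.026], [0.0, 0.026, -1.0], [-1.0, -0.0, -0.0]]
contact_force: [0.3, 0.3, 0.5]
finger_gap: -0.0001
```

Emit:
play_rows:
  rows:
    - {"tx":0.07,"ty":0,"tz":0,"turn":0,"hand":0}
    - {"tx":0,"ty":0,"tz":0,"turn":0,"hand":0}
    - {"tx":0,"ty":0,"tz":0,"turn":0,"hand":0}

```text
clock: 25.63
position: [0.5833, 0.0933, -0.0108]
orientation: [[-0.0, 1.0, 0.026], [0.0, 0.026, -1.0], [-1.0, -0.0, -0.0]]
contact_force: [0.4, -0.8, -0.1]
finger_gap: -0.0001
```

Emit:
play_rows:
  rows:
    - {"tx":0.07,"ty":0,"tz":0,"turn":0,"hand":0}
    - {"tx":0,"ty":0,"tz":0,"turn":0,"hand":0}
    - {"tx":0,"ty":0,"tz":0,"turn":0,"hand":0}

```text
clock: 25.88
position: [0.5833, 0.0933, -0.0136]
orientation: [[-0.0, 1.0, 0.026], [0.0, 0.026, -1.0], [-1.0, -0.0, -0.0]]
contact_force: [0.9, -0.1, 0.0]
finger_gap: 0.0002
```

Emit:
play_rows:
  rows:
    - {"tx":0.05,"ty":0,"tz":0,"turn":0,"hand":0}
    - {"tx":0,"ty":0,"tz":0,"turn":0,"hand":0}
    - {"tx":0,"ty":0,"tz":0,"turn":0,"hand":0}

```text
clock: 26.13
position: [0.5834, 0.0933, -0.0156]
orientation: [[-0.0, 1.0, 0.026], [0.0, 0.026, -1.0], [-1.0, -0.0, -0.0]]
contact_force: [-0.2, -0.2, 0.5]
finger_gap: -0.0001
```

Emit:
play_rows:
  rows:
    - {"tx":0.05,"ty":0,"tz":0,"turn":0,"hand":0}
    - {"tx":0,"ty":0,"tz":0,"turn":0,"hand":0}
    - {"tx":0,"ty":0,"tz":0,"turn":0,"hand":0}

```text
clock: 26.38
position: [0.5834, 0.0933, -0.0176]
orientation: [[-0.0, 1.0, 0.026], [0.0, 0.026, -1.0], [-1.0, -0.0, -0.0]]
contact_force: [0.0, -0.7, -0.1]
finger_gap: -0.0003
```

Emit:
play_rows:
  rows:
    - {"tx":0.05,"ty":0,"tz":0,"turn":0,"hand":0}
    - {"tx":0,"ty":0,"tz":0,"turn":0,"hand":0}
    - {"tx":0,"ty":0,"tz":0,"turn":0,"hand":0}

```text
clock: 26.63
position: [0.5834, 0.0933, -0.0195]
orientation: [[-0.0, 1.0, 0.026], [0.0, 0.026, -1.0], [-1.0, -0.0, -0.0]]
contact_force: [0.1, 0.7, 0.6]
finger_gap: -0.0003
```

Emit:
play_rows:
  rows:
    - {"tx":0.05,"ty":0,"tz":0,"turn":0,"hand":0}
    - {"tx":0,"ty":0,"tz":0,"turn":0,"hand":0}
    - {"tx":0,"ty":0,"tz":0,"turn":0,"hand":0}

```text
clock: 26.88
position: [0.584, 0.0933, -0.0206]
orientation: [[0.001, 1.0, 0.026], [-0.0, 0.026, -1.0], [-1.0, 0.001, 0.0]]
contact_force: [-2.0, 0.9, 4.7]
finger_gap: -0.0001
```

Emit:
play_rows:
  rows:
    - {"tx":0.05,"ty":0,"tz":0,"turn":0,"hand":0}
    - {"tx":0,"ty":0,"tz":0,"turn":0,"hand":0}
    - {"tx":0,"ty":0,"tz":0,"turn":0,"hand":0}

```text
clock: 27.13
position: [0.584, 0.0933, -0.0207]
orientation: [[-0.001, 1.0, 0.027], [-0.0, 0.027, -1.0], [-1.0, -0.001, 0.0]]
contact_force: [-8.9, -0.4, 19.6]
finger_gap: -0.0001
```

Emit:
play_rows:
  rows:
    - {"tx":-1,"ty":0,"tz":0,"turn":0,"hand":1}
    - {"tx":-1,"ty":0,"tz":0,"turn":0,"hand":1}
    - {"tx":-1,"ty":0,"tz":0,"turn":0,"hand":1}
    - {"tx":-1,"ty":0,"tz":0,"turn":0,"hand":1}
    - {"tx":-1,"ty":0,"tz":0,"turn":0,"hand":1}
    - {"tx":0,"ty":0.22,"tz":0.9,"turn":0,"hand":1}
    - {"tx":0,"ty":0.22,"tz":0.9,"turn":0,"hand":1}
    - {"tx":0,"ty":0.22,"tz":0.9,"turn":0,"hand":1}
    - {"tx":0,"ty":0.22,"tz":0.9,"turn":0,"hand":1}
    - {"tx":0,"ty":0,"tz":0,"turn":-1,"hand":1}
    - {"tx":0,"ty":0,"tz":0,"turn":-1,"hand":1}
    - {"tx":0,"ty":0,"tz":0,"turn":0,"hand":1}
    - {"tx":0,"ty":0,"tz":0,"turn":0,"hand":1}
    - {"tx":0,"ty":0,"tz":0,"turn":0,"hand":1}
    - {"tx":0,"ty":0,"tz":0,"turn":0,"hand":1}

```text
clock: 28.38
position: [0.6224, -0.0493, 0.1766]
orientation: [[-0.0, 0.98, 0.199], [-0.0, 0.199, -0.98], [-1.0, -0.0, 0.0]]
contact_force: [-0.7, -0.0, 0.4]
finger_gap: 0.086
```

```bash
python3 look.py w11.png "bolt_short=.013"; python3 -c "
from h import *
o=r.get_obs();print(o['finger_gap'],o['position'],o['clock'],o['joint_positions'])"
```

```text
28.4 [ 0.6224 -0.0493  0.1766] [ 0.98   0.199 -0.   ]
bolt_short 0.87 2640 c [333. 111.] xy [0.6218 0.0037] size [0.031 0.096] longdir -76.9
0.08537018743216729 [ 0.62242987 -0.0492861   0.17661597] 28.4833 [-2.60351730e-01  2.17418040e-01  1.65445864e+00  3.94921897e-06
  1.26969965e+00 -4.60995835e-01]
```

View pics/w11.png

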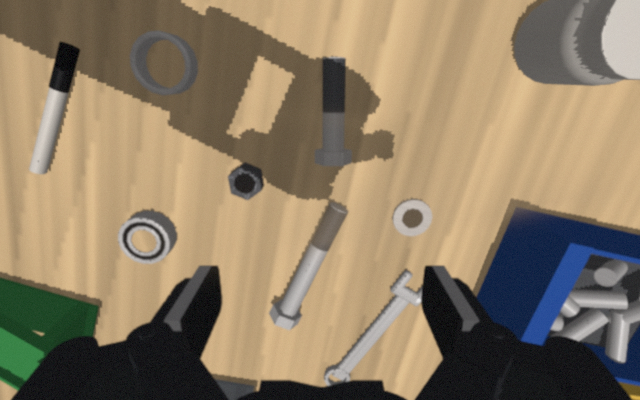

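Emit:
play_rows:
  rows:
    - {"tx":0,"ty":0.15,"tz":-0.6,"turn":0,"hand":1}
    - {"tx":0,"ty":0.1,"tz":-0.52,"turn":0,"hand":1}
    - {"tx":0.9,"ty":0,"tz":0,"turn":0,"hand":1}
    - {"tx":0.9,"ty":0,"tz":0,"turn":0,"hand":1}
    - {"tx":0.9,"ty":0,"tz":0,"turn":0,"hand":1}
    - {"tx":0.9,"ty":0,"tz":0,"turn":0,"hand":1}
    - {"tx":0.7,"ty":0,"tz":0,"turn":0,"hand":1}
    - {"tx":0.3,"ty":0,"tz":0,"turn":0,"hand":1}
    - {"tx":0,"ty":0,"tz":0,"turn":0,"hand":1}
    - {"tx":0,"ty":0,"tz":0,"turn":0,"hand":1}
    - {"tx":0,"ty":0,"tz":0,"turn":0,"hand":1}
    - {"tx":0,"ty":0,"tz":0,"turn":0,"hand":1}
  squeeze: 60

```text
clock: 29.48
position: [0.6255, -0.0042, -0.0047]
orientation: [[0.005, 0.98, 0.199], [-0.001, 0.199, -0.98], [-1.0, 0.004, 0.002]]
contact_force: [0.2, -1.1, 0.0]
finger_gap: 0.0851
```

Emit:
play_rows:
  rows:
    - {"tx":0.2,"ty":0,"tz":0,"turn":0,"hand":1}
    - {"tx":0,"ty":0,"tz":0,"turn":0,"hand":1}
    - {"tx":0,"ty":0,"tz":0,"turn":0,"hand":1}
    - {"tx":0,"ty":0,"tz":0,"turn":0,"hand":1}

```text
clock: 29.82
position: [0.6234, -0.0038, -0.0153]
orientation: [[0.0, 0.98, 0.199], [-0.0, 0.199, -0.98], [-1.0, 0.0, 0.0]]
contact_force: [0.2, 0.3, 0.6]
finger_gap: 0.0852
```

Emit:
play_rows:
  rows:
    - {"tx":0,"ty":0,"tz":0,"turn":0,"hand":0}
    - {"tx":0,"ty":0,"tz":0,"turn":0,"hand":0}
    - {"tx":0,"ty":0,"tz":0,"turn":0,"hand":0}
    - {"tx":0,"ty":0,"tz":0,"turn":0,"hand":0}
    - {"tx":0,"ty":0,"tz":0,"turn":0,"hand":0}
    - {"tx":0,"ty":0,"tz":0,"turn":0,"hand":0}
    - {"tx":0,"ty":0,"tz":0,"turn":0,"hand":0}
    - {"tx":0,"ty":0,"tz":0,"turn":0,"hand":0}

```text
clock: 30.48
position: [0.6236, -0.0039, -0.0151]
orientation: [[0.0, 0.98, 0.199], [-0.0, 0.199, -0.98], [-1.0, 0.0, 0.0]]
contact_force: [-0.3, -0.2, 3.1]
finger_gap: 0.0175
```

Emit:
play_rows:
  rows:
    - {"tx":-0.3,"ty":0,"tz":0,"turn":0,"hand":0}
    - {"tx":-0.6,"ty":0,"tz":0,"turn":0,"hand":0}
    - {"tx":-1,"ty":0,"tz":0,"turn":0,"hand":0}
    - {"tx":-1,"ty":0,"tz":0,"turn":0,"hand":0}
    - {"tx":-1,"ty":0,"tz":0,"turn":-1,"hand":0}
    - {"tx":-0.8,"ty":0,"tz":0,"turn":-1,"hand":0}
    - {"tx":0,"ty":0,"tz":0,"turn":-1,"hand":0}
    - {"tx":0,"ty":0,"tz":0,"turn":-1,"hand":0}
    - {"tx":0,"ty":0,"tz":0,"turn":-1,"hand":0}
    - {"tx":0,"ty":0,"tz":0,"turn":-1,"hand":0}
    - {"tx":0,"ty":0,"tz":0,"turn":-1,"hand":0}
    - {"tx":0,"ty":0,"tz":0,"turn":-1,"hand":0}
    - {"tx":0,"ty":0,"tz":0,"turn":-1,"hand":0}
    - {"tx":0,"ty":0,"tz":0,"turn":-1,"hand":0}
    - {"tx":0,"ty":0,"tz":0,"turn":-1,"hand":0}
    - {"tx":0,"ty":0,"tz":0,"turn":-1,"hand":0}
    - {"tx":0,"ty":0,"tz":0,"turn":-1,"hand":0}
    - {"tx":0,"ty":0,"tz":0,"turn":-1,"hand":0}
    - {"tx":0,"ty":0,"tz":0,"turn":-1,"hand":0}
    - {"tx":0,"ty":0,"tz":0,"turn":-1,"hand":0}

```text
clock: 32.15
position: [0.6225, -0.0037, 0.1721]
orientation: [[-0.002, -0.031, 1.0], [0.0, 1.0, 0.031], [-1.0, 0.0, -0.002]]
contact_force: [-0.3, 0.1, -3.1]
finger_gap: 0.0178
```

Emit:
play_rows:
  rows:
    - {"tx":0,"ty":0,"tz":0,"turn":0,"hand":0}
    - {"tx":0,"ty":0,"tz":0,"turn":0,"hand":0}

```text
clock: 32.32
position: [0.6228, -0.0037, 0.1723]
orientation: [[-0.001, -0.024, 1.0], [0.0, 1.0, 0.024], [-1.0, 0.0, -0.001]]
contact_force: [0.2, -0.4, -2.1]
finger_gap: 0.0176
```

Emit:
play_rows:
  rows:
    - {"tx":0,"ty":0.5,"tz":-0.14,"turn":0,"hand":0}
    - {"tx":0,"ty":0.9,"tz":-0.25,"turn":0,"hand":0}
    - {"tx":0,"ty":0.9,"tz":-0.25,"turn":0,"hand":0}
    - {"tx":0,"ty":0.9,"tz":-0.25,"turn":0,"hand":0}
    - {"tx":0,"ty":0.9,"tz":-0.25,"turn":0,"hand":0}
    - {"tx":0,"ty":0.9,"tz":-0.25,"turn":0,"hand":0}
    - {"tx":0,"ty":0.9,"tz":-0.25,"turn":0,"hand":0}
    - {"tx":0,"ty":0.9,"tz":-0.25,"turn":0,"hand":0}
    - {"tx":0,"ty":0.9,"tz":-0.25,"turn":0,"hand":0}
    - {"tx":0,"ty":0.9,"tz":-0.25,"turn":0,"hand":0}
    - {"tx":0,"ty":0.9,"tz":-0.25,"turn":0,"hand":0}
    - {"tx":0,"ty":0.9,"tz":-0.25,"turn":0,"hand":0}
    - {"tx":0,"ty":0.2,"tz":-0.06,"turn":0,"hand":0}
    - {"tx":0,"ty":0,"tz":0,"turn":0,"hand":0}
    - {"tx":0,"ty":0,"tz":0,"turn":0,"hand":0}
    - {"tx":0,"ty":0,"tz":0,"turn":0,"hand":0}

```text
clock: 33.65
position: [0.4946, 0.4158, 0.1724]
orientation: [[-0.0, -0.024, 1.0], [-0.001, 1.0, 0.024], [-1.0, -0.001, -0.0]]
contact_force: [0.2, -1.2, -2.4]
finger_gap: 0.0177
```

```bash
python3 look.py w12.png "bolt_trough=.015,bearing_dish=.015,roller_a=.023,bolt_short=.15"; python3 -c "
from h import *
o=r.get_obs();print(o['finger_gap'],o['position'],o['clock'],o['joint_positions'])"
```

```text
33.6 [0.4946 0.4158 0.1724] [-0.024  1.    -0.001]
bolt_trough 0.61 3800 c [323. 157.] xy [0.4825 0.416 ] size [0.125 0.052] longdir 178.3
bearing_dish 0.77 6682 c [222. 160.] xy [0.4874 0.3221] size [0.083 0.086] longdir -1.4
roller_a 0.97 2242 c [ 89. 166.] xy [0.4942 0.2035] size [0.036 0.056] longdir 0.7
roller_a 0.6 2272 c [137. 162.] xy [0.4895 0.2475] size [0.035 0.057] longdir 3.4
bolt_short 0.65 10762 c [322. 264.] xy [0.5167 0.4159] size [0.033 0.154] longdir 3.0
0.017639715503903815 [0.49481311 0.41598249 0.17267647] 33.9 [ 5.23997808e-01  2.70854106e-01  1.59819347e+00 -3.48115076e-05
  1.27253828e+00 -1.07120434e+00]
```

View pics/w12.png

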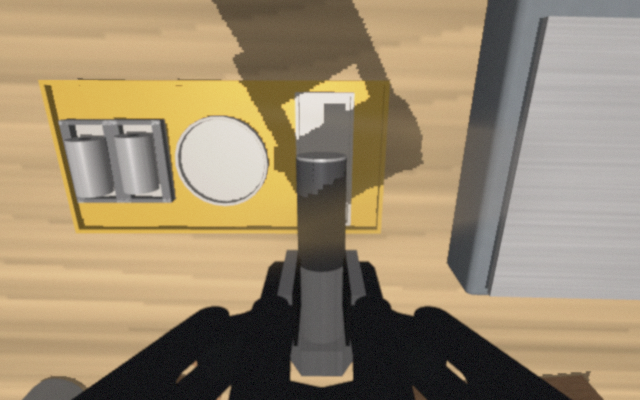

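Emit:
play_rows:
  rows:
    - {"tx":0.8,"ty":0.02,"tz":-0.05,"turn":0,"hand":0}
    - {"tx":0.9,"ty":0,"tz":0,"turn":0,"hand":0}
    - {"tx":0.9,"ty":0,"tz":0,"turn":0,"hand":0}
    - {"tx":0.8,"ty":0,"tz":0,"turn":0,"hand":0}
    - {"tx":0.6,"ty":0,"tz":0,"turn":0,"hand":0}
    - {"tx":0.35,"ty":0,"tz":0,"turn":0,"hand":0}
    - {"tx":0.05,"ty":0,"tz":0,"turn":0,"hand":0}
    - {"tx":0,"ty":0,"tz":0,"turn":0,"hand":0}
    - {"tx":0,"ty":0,"tz":0,"turn":0,"hand":0}
    - {"tx":0,"ty":0,"tz":0,"turn":0,"hand":0}
    - {"tx":0,"ty":0,"tz":0,"turn":0,"hand":0}

```text
clock: 34.82
position: [0.4935, 0.4184, -0.0014]
orientation: [[0.003, -0.026, 1.0], [0.002, 1.0, 0.026], [-1.0, 0.002, 0.003]]
contact_force: [0.6, -0.1, -2.6]
finger_gap: 0.0174
```

Emit:
play_rows:
  rows:
    - {"tx":0.02,"ty":0,"tz":0,"turn":0,"hand":0}
    - {"tx":0,"ty":0,"tz":0,"turn":0,"hand":0}
    - {"tx":0,"ty":0,"tz":0,"turn":0,"hand":0}

```text
clock: 35.07
position: [0.4923, 0.4177, -0.0039]
orientation: [[0.0, -0.026, 1.0], [0.0, 1.0, 0.026], [-1.0, 0.0, 0.0]]
contact_force: [-1.0, 0.4, -2.8]
finger_gap: 0.0177
```

Emit:
play_rows:
  rows:
    - {"tx":0.04,"ty":0,"tz":0,"turn":0,"hand":0}
    - {"tx":0,"ty":0,"tz":0,"turn":0,"hand":0}
    - {"tx":0,"ty":0,"tz":0,"turn":0,"hand":0}

```text
clock: 35.32
position: [0.4921, 0.4176, -0.006]
orientation: [[-0.0, -0.026, 1.0], [-0.0, 1.0, 0.026], [-1.0, -0.0, -0.0]]
contact_force: [-0.0, 0.0, -2.5]
finger_gap: 0.0177
```

Emit:
play_rows:
  rows:
    - {"tx":0,"ty":0,"tz":0,"turn":0,"hand":0.5}
    - {"tx":0,"ty":0,"tz":0,"turn":0,"hand":0.5}
    - {"tx":0,"ty":0,"tz":0,"turn":0,"hand":0.5}
    - {"tx":0,"ty":0,"tz":0,"turn":0,"hand":0.5}
    - {"tx":-0.5,"ty":0,"tz":0,"turn":0,"hand":0.6}
    - {"tx":-1,"ty":0,"tz":0,"turn":0,"hand":1}
    - {"tx":-1,"ty":0,"tz":0,"turn":0,"hand":1}
    - {"tx":-1,"ty":0,"tz":0,"turn":0,"hand":1}
    - {"tx":-1,"ty":0,"tz":0,"turn":0,"hand":1}
    - {"tx":0,"ty":0,"tz":0,"turn":0,"hand":1}
    - {"tx":0,"ty":0,"tz":0,"turn":0,"hand":1}
    - {"tx":0,"ty":0,"tz":0,"turn":0,"hand":1}

```text
clock: 36.32
position: [0.492, 0.4176, 0.174]
orientation: [[-0.0, -0.026, 1.0], [-0.0, 1.0, 0.026], [-1.0, -0.0, -0.0]]
contact_force: [-0.2, -0.2, 0.1]
finger_gap: 0.0851
```

```bash
python3 look.py w13.png "bolt_trough=.015,bearing_dish=.015,bolt_short=.021"; python3 -c "
from h import *
o=r.get_obs();print(o['finger_gap'],o['position'],o['clock'])"
```

```text
36.3 [0.492  0.4176 0.174 ] [-0.026  1.    -0.   ]
bolt_trough 0.73 5079 c [322. 161.] xy [0.4839 0.4173] size [0.127 0.051] longdir -180.0
bearing_dish 0.82 6557 c [220. 162.] xy [0.4871 0.3224] size [0.083 0.083] longdir 123.0
bearing_dish 0.32 2404 c [ 89. 167.] xy [0.4959 0.1988] size [0.039 0.059] longdir 3.4
bolt_short 0.66 2533 c [322. 163.] xy [0.4843 0.4173] size [0.032 0.098] longdir 2.5
0.08540283380370528 [0.4913075  0.41706439 0.17194638] 36.5167
```

Emit:
play_rows:
  rows:
    - {"tx":0,"ty":-0.6,"tz":-0.07,"turn":0,"hand":1}
    - {"tx":0,"ty":-1,"tz":-0.07,"turn":0,"hand":1}
    - {"tx":0,"ty":-1,"tz":-0.07,"turn":0,"hand":1}
    - {"tx":0,"ty":-1,"tz":-0.07,"turn":0,"hand":1}
    - {"tx":0,"ty":-1,"tz":-0.07,"turn":0,"hand":1}
    - {"tx":0,"ty":-1,"tz":-0.07,"turn":0,"hand":1}
    - {"tx":0,"ty":-1,"tz":-0.07,"turn":0,"hand":1}
    - {"tx":0,"ty":-1,"tz":-0.07,"turn":0,"hand":1}
    - {"tx":0,"ty":-1,"tz":-0.07,"turn":0,"hand":1}
    - {"tx":0,"ty":-1,"tz":-0.07,"turn":0,"hand":1}
    - {"tx":0,"ty":-1,"tz":-0.07,"turn":0,"hand":1}
    - {"tx":0,"ty":-1,"tz":-0.07,"turn":0,"hand":1}
    - {"tx":0,"ty":-1,"tz":-0.07,"turn":0,"hand":1}
    - {"tx":0,"ty":-1,"tz":-0.07,"turn":0,"hand":1}
    - {"tx":0,"ty":-0.8,"tz":-0.07,"turn":0,"hand":1}
    - {"tx":0,"ty":0,"tz":0,"turn":0,"hand":1}
    - {"tx":0,"ty":0,"tz":0,"turn":0,"hand":1}
    - {"tx":0,"ty":0,"tz":0,"turn":0,"hand":1}

```text
clock: 38.02
position: [0.4649, -0.1587, 0.1733]
orientation: [[-0.002, -0.026, 1.0], [0.001, 1.0, 0.026], [-1.0, 0.001, -0.001]]
contact_force: [1.0, 0.3, -0.6]
finger_gap: 0.0853
```

```bash
python3 look.py w14.png "bearing=.015"; python3 -c "
from h import *
o=r.get_obs();print(o['finger_gap'],o['position'],o['clock'],o['joint_positions'])"
```

```text
38.0 [ 0.4649 -0.1587  0.1733] [-0.026  1.     0.001]
bearing 0.59 2529 c [322. 165.] xy [ 0.4601 -0.1582] size [0.05  0.054] longdir 3.0
0.08544068328057242 [ 0.46516655 -0.15798647  0.17358993] 38.1167 [-5.58786737e-01 -9.55510859e-02  1.98852637e+00  2.11388572e-04
  1.24988852e+00 -2.15737604e+00]
```

View pics/w14.png

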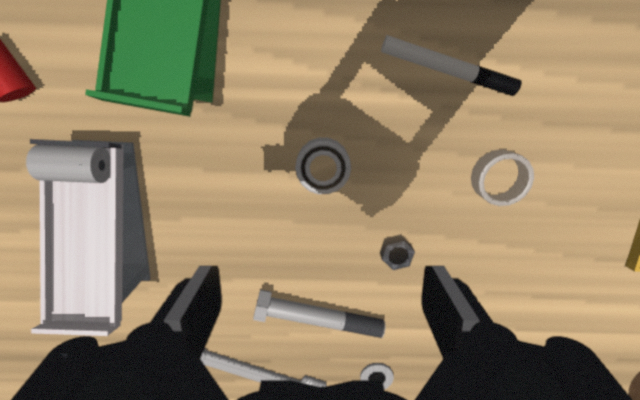

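Emit:
play_rows:
  rows:
    - {"tx":0.8,"ty":-0.02,"tz":-0.06,"turn":0,"hand":1}
    - {"tx":0.9,"ty":0,"tz":0,"turn":0,"hand":1}
    - {"tx":0.9,"ty":0,"tz":0,"turn":0,"hand":1}
    - {"tx":0.9,"ty":0,"tz":0,"turn":0,"hand":1}
    - {"tx":0.7,"ty":0,"tz":0,"turn":0,"hand":1}
    - {"tx":0.4,"ty":0,"tz":0,"turn":0,"hand":1}
    - {"tx":0.2,"ty":0,"tz":0,"turn":0,"hand":1}
    - {"tx":0,"ty":0,"tz":0,"turn":0,"hand":1}
    - {"tx":0,"ty":0,"tz":0,"turn":0,"hand":1}
    - {"tx":0,"ty":0,"tz":0,"turn":0,"hand":1}
    - {"tx":0,"ty":0,"tz":0,"turn":0,"hand":1}
  squeeze: 50

```text
clock: 39.03
position: [0.4643, -0.1607, -0.0162]
orientation: [[0.003, -0.027, 1.0], [-0.002, 1.0, 0.027], [-1.0, -0.002, 0.003]]
contact_force: [0.9, -0.1, -0.1]
finger_gap: 0.0854
```

Emit:
play_rows:
  rows:
    - {"tx":0,"ty":0,"tz":0,"turn":0,"hand":0}
    - {"tx":0,"ty":0,"tz":0,"turn":0,"hand":0}
    - {"tx":0,"ty":0,"tz":0,"turn":0,"hand":0}
    - {"tx":0,"ty":0,"tz":0,"turn":0,"hand":0}
    - {"tx":0,"ty":0,"tz":0,"turn":0,"hand":0}
    - {"tx":0,"ty":0,"tz":0,"turn":0,"hand":0}

```text
clock: 39.53
position: [0.4635, -0.1602, -0.0168]
orientation: [[0.001, -0.026, 1.0], [-0.0, 1.0, 0.026], [-1.0, -0.0, 0.001]]
contact_force: [-1.8, 3.3, 6.9]
finger_gap: 0.05
```

Emit:
play_rows:
  rows:
    - {"tx":-0.3,"ty":0,"tz":0,"turn":0,"hand":0}
    - {"tx":-0.7,"ty":0,"tz":0,"turn":0,"hand":0}
    - {"tx":-1,"ty":0,"tz":0,"turn":0,"hand":0}
    - {"tx":-1,"ty":0,"tz":0,"turn":0,"hand":0}
    - {"tx":-0.8,"ty":0,"tz":0,"turn":0,"hand":0}
    - {"tx":0,"ty":0.5,"tz":0.07,"turn":0,"hand":0}
    - {"tx":0,"ty":0.96,"tz":0.07,"turn":0,"hand":0}
    - {"tx":0,"ty":0.96,"tz":0.07,"turn":0,"hand":0}
    - {"tx":0,"ty":0.96,"tz":0.07,"turn":0,"hand":0}
    - {"tx":0,"ty":0.96,"tz":0.07,"turn":0,"hand":0}
    - {"tx":0,"ty":0.96,"tz":0.07,"turn":0,"hand":0}
    - {"tx":0,"ty":0.96,"tz":0.07,"turn":0,"hand":0}
    - {"tx":0,"ty":0.96,"tz":0.07,"turn":0,"hand":0}
    - {"tx":0,"ty":0.96,"tz":0.07,"turn":0,"hand":0}
    - {"tx":0,"ty":0.96,"tz":0.07,"turn":0,"hand":0}
    - {"tx":0,"ty":0.96,"tz":0.07,"turn":0,"hand":0}
    - {"tx":0,"ty":0.96,"tz":0.07,"turn":0,"hand":0}
    - {"tx":0,"ty":0.96,"tz":0.07,"turn":0,"hand":0}
    - {"tx":0,"ty":0,"tz":0,"turn":0,"hand":0}
    - {"tx":0,"ty":0,"tz":0,"turn":0,"hand":0}

```text
clock: 41.2
position: [0.486, 0.3229, 0.1335]
orientation: [[-0.001, -0.029, 1.0], [-0.001, 1.0, 0.029], [-1.0, -0.001, -0.001]]
contact_force: [-0.5, -0.7, -2.3]
finger_gap: 0.0499
```

```bash
python3 - <<'E'
from h import *
o=r.get_obs()
print(o['position'],o['clock'],o['finger_gap'],o['contact_force'])
E
python3 look.py w15.png "bearing_dish=.015,bolt_trough=.015,bolt_short=.021"
```

```text
[0.48599099 0.32287093 0.13350977] 41.2 0.04985423046222398 [-0.50623689 -0.69651495 -2.2861903 ]
41.2 [0.486  0.3229 0.1335] [-0.029  1.    -0.001]
bolt_trough 0.68 6134 c [436. 181.] xy [0.4823 0.4174] size [0.129 0.054] longdir -179.3
bolt_short 0.75 3348 c [434. 185.] xy [0.4844 0.4142] size [0.101 0.032] longdir -174.1
```

Emit:
play_rows:
  rows:
    - {"tx":0.8,"ty":0,"tz":0.05,"turn":0,"hand":0}
    - {"tx":0.9,"ty":0,"tz":0,"turn":0,"hand":0}
    - {"tx":0.8,"ty":0,"tz":0,"turn":0,"hand":0}
    - {"tx":0.5,"ty":0,"tz":0,"turn":0,"hand":0}
    - {"tx":0.3,"ty":0,"tz":0,"turn":0,"hand":0}
    - {"tx":0.15,"ty":0,"tz":0,"turn":0,"hand":0}
    - {"tx":0,"ty":0,"tz":0,"turn":0,"hand":0}
    - {"tx":0,"ty":0,"tz":0,"turn":0,"hand":0}
    - {"tx":0,"ty":0,"tz":0,"turn":0,"hand":0}

```text
clock: 42.15
position: [0.4904, 0.322, -0.0018]
orientation: [[0.003, -0.026, 1.0], [0.001, 1.0, 0.026], [-1.0, 0.001, 0.003]]
contact_force: [-0.2, 0.4, -1.9]
finger_gap: 0.0501
```

Emit:
play_rows:
  rows:
    - {"tx":0.03,"ty":0,"tz":0,"turn":0,"hand":0}
    - {"tx":0,"ty":0,"tz":0,"turn":0,"hand":0}
    - {"tx":0,"ty":0,"tz":0,"turn":0,"hand":0}

```text
clock: 42.4
position: [0.4892, 0.3218, -0.0043]
orientation: [[0.001, -0.026, 1.0], [0.0, 1.0, 0.026], [-1.0, 0.0, 0.001]]
contact_force: [0.2, 0.8, -1.4]
finger_gap: 0.0499
```

Emit:
play_rows:
  rows:
    - {"tx":0.06,"ty":0,"tz":0,"turn":0,"hand":0}
    - {"tx":0,"ty":0,"tz":0,"turn":0,"hand":0}
    - {"tx":0,"ty":0,"tz":0,"turn":0,"hand":0}

```text
clock: 42.65
position: [0.4886, 0.3215, -0.0076]
orientation: [[-0.0, -0.026, 1.0], [-0.0, 1.0, 0.026], [-1.0, -0.0, -0.0]]
contact_force: [0.3, -0.1, -2.4]
finger_gap: 0.05
```

Emit:
play_rows:
  rows:
    - {"tx":0.04,"ty":0,"tz":0,"turn":0,"hand":0}
    - {"tx":0,"ty":0,"tz":0,"turn":0,"hand":0}
    - {"tx":0,"ty":0,"tz":0,"turn":0,"hand":0}

```text
clock: 42.9
position: [0.489, 0.3217, -0.0087]
orientation: [[0.0, -0.026, 1.0], [0.0, 1.0, 0.026], [-1.0, 0.0, 0.0]]
contact_force: [-0.1, 0.3, 1.6]
finger_gap: 0.0499
```

Contact at the expected height (−0.009). Release part-way, rise, then step clear.

Emit:
play_rows:
  rows:
    - {"tx":0,"ty":0,"tz":0,"turn":0,"hand":0.75}
    - {"tx":0,"ty":0,"tz":0,"turn":0,"hand":0.75}
    - {"tx":0,"ty":0,"tz":0,"turn":0,"hand":0.75}
    - {"tx":0,"ty":0,"tz":0,"turn":0,"hand":0.75}
    - {"tx":-0.5,"ty":0,"tz":0,"turn":0,"hand":0.75}
    - {"tx":-1,"ty":0,"tz":0,"turn":0,"hand":0.75}
    - {"tx":-1,"ty":0,"tz":0,"turn":0,"hand":1}
    - {"tx":-1,"ty":0,"tz":0,"turn":0,"hand":1}
    - {"tx":-1,"ty":0,"tz":0,"turn":0,"hand":1}
    - {"tx":-0.7,"ty":0,"tz":0,"turn":0,"hand":1}
    - {"tx":0,"ty":0,"tz":0,"turn":0,"hand":1}
    - {"tx":0,"ty":0,"tz":0,"turn":0,"hand":1}
    - {"tx":0,"ty":0,"tz":0,"turn":0,"hand":1}

```text
clock: 43.98
position: [0.4882, 0.3213, 0.198]
orientation: [[-0.001, -0.026, 1.0], [-0.001, 1.0, 0.026], [-1.0, -0.001, -0.001]]
contact_force: [-0.2, -1.0, -0.3]
finger_gap: 0.0854
```

```bash
python3 look.py w16.png "bearing_dish=.015,bearing=.023,bolt_trough=.015,bolt_short=.021,roller_cradle=.016,roller_a=.03"; python3 -c "
from h import *
o=r.get_obs();print(o['finger_gap'],o['position'],o['clock'])"
```

```text
44.0 [0.4882 0.3213 0.198 ] [-0.026  1.    -0.001]
bearing_dish 0.88 3371 c [322. 163.] xy [0.4875 0.3212] size [0.083 0.083] longdir 135.7
bearing 0.7 2273 c [322. 163.] xy [0.4856 0.3211] size [0.05  0.054] longdir 2.9
bolt_trough 0.95 4450 c [418. 162.] xy [0.4837 0.417 ] size [0.129 0.054] longdir -179.2
bolt_short 0.8 2307 c [416. 164.] xy [0.4841 0.414 ] size [0.032 0.099] longdir 7.4
roller_cradle 0.94 3521 c [226. 163.] xy [0.4898 0.2249] size [0.092 0.08 ] longdir 92.7
roller_a 0.89 1777 c [204. 168.] xy [0.4923 0.2069] size [0.032 0.056] longdir 1.9
roller_a 0.83 1696 c [248. 165.] xy [0.4879 0.2497] size [0.03  0.056] longdir 2.2
roller_a 0.25 3338 c [226. 163.] xy [0.4864 0.2287] size [0.089 0.075] longdir 91.6
0.0853325356608146 [0.48842285 0.3213671  0.19800141] 44.3333
```

View pics/w16.png

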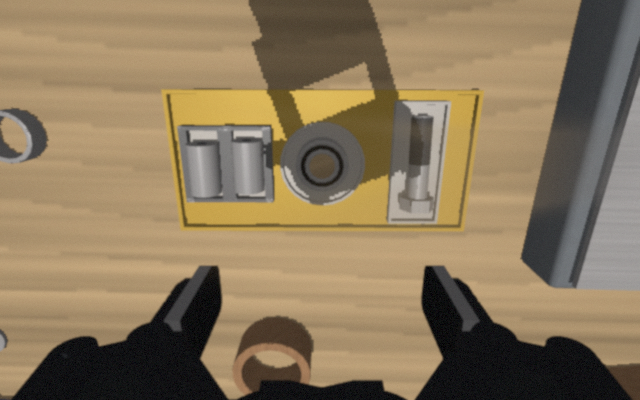

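Everything is in place: the rollers at (204,168) and (248,165), the bearing centred in the dish at (322,163), and the bolt in the trough at (418,163). I'm handing the job in.

```bash
python3 -c "
from h import *
print(job.close_job())"
```

```text
the job is handed in; nothing more can be done
None
```

The kit is in the yellow tray and I've handed the job in at about 44 s of the 115 s allowed. The hand-in reports no verdict, so this rests on my last checks.

**Last wrist picture and measurements**

| Item | Where it ended up | Allowed |
|---|---|---|
| Front and second rollers | One per groove, about 18 to 25 mm either side of the cradle centre and within 3 mm lengthwise | 14 to 30 mm to the side, 14 mm lengthwise |
| Bearing | Lies in the dish, within about 2 mm of its centre | 17 mm |
| Short bolt | Lies in the trough, about 3 mm across; the angle read 7° in the last picture and 2.5° in the one before | 16 mm across, 0.3 rad (17°) |
| Gripper | Open and raised about 20 cm, touching nothing | nothing touched |

- **Second roller:** a picture taken after I lifted out the front roller showed the next one had rolled down to the stop before I took it.
- **Long bolt and spacer:** I never touched them. They were in plain view before the bearing pick; I didn't measure them again at the end.

**What disagreed**
- **Fingertips:** they sit about 20 mm behind the reported TCP instead of 19 mm ahead of it. My first grasp on the front roller therefore closed on air above it. I corrected for this, and touching the bench with the fingers shut confirmed the offset.
- **Finger opening:** it reads about 2 mm low when holding parts of known size.
- **Positions:** repeat camera measurements agreed to within about 5 mm.

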